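Lay the hutch feeding board: blue trough from mid-stack and a crosswise gnaw stack

ROBOT

A 6-joint arm with a two-finger parallel gripper is mounted at the origin on the work surface. World frame = base frame: x ahead of the robot, y to its left, z up, the work surface at z = 0. Lengths are in m, angles in rad, forces in N, time in s.
With the tool pointing down it reaches from about 0.375 to 0.9 m from the base axis. Payload 3.1 kg.
Tool frame: the origin (TCP) lies on the centre line of the jaws, within the pads' length; the fingertips stand 14 mm ahead of it and the grasp point (between the pads) lies 5 mm behind it; y points along the fingers, z is the direction in which the jaws open and shut, and the axes are right-handed (so a half turn about y gives the same grasp; the last joint's range is limited). The gripper opens to 87 mm and grips with 3 to 60 N. Pads are 19 mm wide; open, the fingers measure 117 mm over their backs; the gripper's body (75 mm by 190 mm) begins 51 mm behind the grasp point.
Start: joints at [1.016, 0.527, 1.433, -0, 1.181, -0.178], TCP at [0.229, 0.581, 0.237] pointing down, gripper open.
Joint ranges: [-3.08, 3.08], [-0.75, 2.2], [0.22, 2.44], [-1.43, 4.57], [0, 2.65], [-2.85, 2.85]. Speed limits (rad/s): [2.79, 2.79, 3.14, 3.14, 3.14, 3.14].

INTERFACE

Orientations are given as a unit quaternion [x, y, z, w].
In Python, from rig import robot, vision gives the robot as it stands.
- The arm moves only by the shell command python3 -m crank 'ROWS' [FORCE]. ROWS is JSON, a list of rows, each a list of 7 numbers: the shift along the tool's x, y, z as a fraction of full scale, then the turn, a rotation vector about the tool's x, y, z as a fraction of full scale, then the gripper command: -1 is shut, 1 is fully open, values between are in proportion. In form: [[x, y, z, wx, wy, wz, grip], ...]. A call has 1 to 10 rows; each row is the pose to reach, as a shift and turn from the pose commanded when the call began, along the tool's axes at that moment, turning the shorter way round; what a row does not reach only later rows make up. Full scale, the value 1, is 50 cm for a shift and pi rad for a turn. A row lasts 1/8 s, in which the tool goes at most 62.5 mm and 10.7 degrees, less where a joint would pass 70% of its speed; a pose out of reach is approached as far as the arm can. A call with a number of a shift or a turn outside -1 to 1 is refused whole. A call with a gripper value outside its range is refused whole. The fingers move at their own pace and stop on an object; FORCE is the grip in N (left out, the last holds). Time passes only in rows, so rows that repeat a pose let the fingers close. It gives the time, the measured TCP pose, the force and the opening at its end, in the units of the state.
- robot.get_obs(): the state, without advancing time (a new reading comes with each control period).
- vision.camera(name): name is "scene" or "side" or "wrist"; returns the picture (400x640x3 uint8, blue, green, red); there is no depth.
- vision.camera_info(name): a dict with "vfov" (degrees; the focal length in pixels is half the picture's height over the tangent of half this angle, whatever the lens; pixels are square), "cx", "cy" (the principal point, pixels), "k1" (the pictures are not rectified: a ray, as slopes to the right and down, at radius r is drawn at 1 + k1 r^2 times it, then the intrinsics apply), "world_from_camera" (4x4, takes a point from camera to world coordinates); the wrist camera has in their place "tool_from_camera" (4x4, takes a point from camera to tool coordinates, whose origin is the TCP and whose axes are the tool frame's). Camera axes: x right, y up, looking along -z (the intrinsics and any distortion apply to the point x, -y, -z); pixel columns grow to the right and rows downward; lengths in m; the calibration is good to about 2 mm. A picture is of the moment at which its call begins: read the wrist's pose just before it. camera_info takes no time and is no camera call.
- robot.hand_in(): hands the job in, once; it reports no verdict.
The state is a dict: "time": time; "q": joint angles; "joint_velocities": joint speeds; "joint_torque": joint torques, N m; "position": TCP position; "tool_rot": TCP orientation; "ft_force": force on the tool from outside, world axes, zero at the start; "moment": the same for the moment, N m; "grip_width": finger opening in m.
Only numpy, scipy, OpenCV 4.12 (cv2) and the standard library are available. Lean on these libraries where they do the work, as an engineer would, in place of code of your own. Each camera call takes 0.05 s, during which the arm holds its last target.

TASK

To lay the grey feeding board for the hutch, first lift the white and yellow troughs off the blue one and set them aside, stand the blue trough lengthwise on the board's cork strip, and only then put the white and yellow ones back, nested straight and in the same order as before, on the grey trough, which stays on its rubber mat. Pile all the gnaw slats flat in the white square on the board as a crosswise stack: two parallel slats to a layer along opposite edges of the square, the bottom pair the same way as the blue trough, each layer at right angles to the one under it, an odd last slat on its own along either edge. Leave the saucer, scoop, comb and caddy alone.

Things in the scene. Friction and masses are not known exactly. Their poses are not given: they have to be found in the camera images.
- board: Fixed grey feeding board, 260 mm (own x) by 210 mm (own y), 6 mm thick, lying on the bench to one side of the slats (either side). Origin: centre of its underside. Its cork strip and its white square lie flush in its top.
- trough_spot (a point): Centre of the cork strip, on the board's top face, 75 mm along the board's +x from its centre. The strip is 72 mm wide (board x) and 184 mm long (board y): the blue trough stands on it lengthwise, its long axis along the board's y. Axes as the board's.
- tower_spot (a point): Centre of the white square, on the board's top face, 50 mm along the board's -x from its centre. The square is an outline of 120 mm side, its sides parallel to the board's edges. Slats of 120 mm fit it exactly; a slat along an edge has its centre line about 43 mm from the square's centre. Layers 1 and 3 run along the board's y (parallel to the cork strip), layers 2 and 4 along its x. Axes as the board's.
- stack_mat: Fixed black rubber mat under the stack of troughs, 200 mm (own x) by 84 mm (own y), 4 mm thick; origin at the centre of its underside. It lies on the other side of the slats from the board. The bench beside it on its outer side (away from y = 0) is clear for at least 170 mm from its centre line, a place to set the lifted troughs down.
- slat_mat: Fixed grey cloth-faced mat in the middle, 280 mm (own x) by 270 mm (own y), 3 mm thick, on which the slats lie; origin at the centre of its underside.
- trough_grey: Grey trough, the lowest of the stack, stays on the rubber mat. Open trough 170 mm long (own x), 60 wide (own y), 30 high, walls 4; its foot (152 x 44, 4 deep) drops into the mouth (162 x 52) of the trough below, so stacked troughs rise 26 mm each. 0.13 kg. Origin: centre of the foot's underside, z up.
- trough_blue: Blue trough, on the grey one at the start: the one wanted on the board. Open trough 170 mm long (own x), 60 wide (own y), 30 high, walls 4; its foot (152 x 44, 4 deep) drops into the mouth (162 x 52) of the trough below, so stacked troughs rise 26 mm each. 0.13 kg. Origin: centre of the foot's underside, z up.
- trough_white: White trough, on the blue one at the start. Open trough 170 mm long (own x), 60 wide (own y), 30 high, walls 4; its foot (152 x 44, 4 deep) drops into the mouth (162 x 52) of the trough below, so stacked troughs rise 26 mm each. 0.13 kg. Origin: centre of the foot's underside, z up.
- trough_yellow: Yellow trough, on the white one at the start (top of the stack). White and yellow can be lifted together, gripped across their 60 mm width where they meet; 30 N of grip is plenty. Open trough 170 mm long (own x), 60 wide (own y), 30 high, walls 4; its foot (152 x 44, 4 deep) drops into the mouth (162 x 52) of the trough below, so stacked troughs rise 26 mm each. 0.13 kg. Origin: centre of the foot's underside, z up.
- slat1: Brown wooden gnaw slat, 120 mm long (own x), 30 mm wide (own y), 18 mm thick (own z), about 40 g; origin at its centre. It lies flat on the grey mat at the start. Between five and eight of the eight slats are there; an absent one reads None.
- slat2: Brown wooden gnaw slat, 120 mm long (own x), 30 mm wide (own y), 18 mm thick (own z), about 40 g; origin at its centre. It lies flat on the grey mat at the start. Between five and eight of the eight slats are there; an absent one reads None.
- slat3: Brown wooden gnaw slat, 120 mm long (own x), 30 mm wide (own y), 18 mm thick (own z), about 40 g; origin at its centre. It lies flat on the grey mat at the start. Between five and eight of the eight slats are there; an absent one reads None.
- slat4: Brown wooden gnaw slat, 120 mm long (own x), 30 mm wide (own y), 18 mm thick (own z), about 40 g; origin at its centre. It lies flat on the grey mat at the start. Between five and eight of the eight slats are there; an absent one reads None.
- slat5: Brown wooden gnaw slat, 120 mm long (own x), 30 mm wide (own y), 18 mm thick (own z), about 40 g; origin at its centre. It lies flat on the grey mat at the start. Between five and eight of the eight slats are there; an absent one reads None.
- slat6: Brown wooden gnaw slat, 120 mm long (own x), 30 mm wide (own y), 18 mm thick (own z), about 40 g; origin at its centre. It lies flat on the grey mat at the start. Between five and eight of the eight slats are there; an absent one reads None.
- slat7: Brown wooden gnaw slat, 120 mm long (own x), 30 mm wide (own y), 18 mm thick (own z), about 40 g; origin at its centre. It lies flat on the grey mat at the start. Between five and eight of the eight slats are there; an absent one reads None.
- slat8: Brown wooden gnaw slat, 120 mm long (own x), 30 mm wide (own y), 18 mm thick (own z), about 40 g; origin at its centre. It lies flat on the grey mat at the start. Between five and eight of the eight slats are there; an absent one reads None.
- saucer: Terracotta saucer, 130 mm across, 24 mm high, beyond the slats; leave alone. Origin: centre of the underside.
- scoop: Green plastic scoop, about 190 mm long, 34 mm high, beyond the work; leave alone.
- comb: Steel comb, 170 mm long, 5 mm thick, beyond the work; leave alone.
- caddy: White plastic caddy with a green lid, 100 x 130 mm, 100 mm high, beyond the work; leave alone. Origin: centre of the underside.
There are look-alikes about, which are no part of the job. Leave any turquoise look-alike of the slat7 alone. Leave any orange look-alike of the slat3 alone.

How it is judged:
By the outcome, as a careful person would: the job done as asked, in the order asked, and still so for the second after the job is handed in, with the robot touching nothing.
Of slat1, slat2, slat3, slat4, slat5, slat6, slat7, slat8 only 5 to 8 are there at a start; the rules pass over those that are not, and their reading is None.
At some moment in a run one of slat1, slat2, slat3, slat4, slat5, slat6, slat7, slat8 may be knocked a few centimetres aside while the robot is not near it.
Once in a run the grip may slacken for a moment while it holds something.
It also fails if it takes over 210 s, if anything falls off the work surface, if the arm or the gripper's body presses on something with over 40 N, if the wrist force passes 120 N, or if a joint passes its speed limit or range.

## Working session

There is one attempt and no reset: what is moved stays moved. The work goes in short steps, Python scripts to look and compute and a shell command to move; the robot and the scene stay as the last step left them, time stands still between calls to the robot, and variables do not carry over. Pictures are saved under pics/ and viewed, and the job is handed in when it is done.

```bash
ls; mkdir -p pics; python3 - <<'E'
from rig import robot, vision
import cv2, json
o=robot.get_obs()
print({k:(v if not hasattr(v,'tolist') else v.tolist()) for k,v in o.items()})
for n in ["scene","side","wrist"]:
    im=vision.camera(n); cv2.imwrite(f"pics/{n}0.png",im); print(n,vision.camera_info(n))
E
```

```text
pics
{'time': 0.0, 'q': [1.0164783748296797, 0.5284786894800962, 1.4339263381717406, 1.693610222756165e-05, 1.1813921422251847, -0.1784813429741745], 'joint_velocities': [0.0012790195555624619, -0.0016228684822518777, 0.0016651977379943408, -0.0005640880755935819, 0.0009160136660652993, -0.00026483418829549056], 'joint_torque': [-0.0010730600843089633, -44.004714488983154, -17.658947110176086, 0.06324537098407745, 0.0582765752915293, -0.00016464061900478555], 'position': [0.2289816376225769, 0.5807743307092973, 0.23555627047899083], 'tool_rot': [0.6953831933444001, -0.13238418392216547, 0.13181538479337412, -0.693931802552082], 'ft_force': [0.567257595934652, 0.46375410069318707, -0.9675392800930718], 'moment': [0.018623906772453867, 0.05763476426218042, -0.07907269647551791], 'grip_width': 0.08695473534651638}
scene {'vfov': 50.45270862414421, 'cx': 317.1834505592163, 'cy': 198.62108559620745, 'k1': -0.016602954402158494, 'world_from_camera': array([[-0.23168978, -0.7617032 ,  0.60508518,  1.3915116 ],
       [ 0.97275638, -0.18655912,  0.1376253 ,  0.28536606],
       [ 0.00805453,
[... 259 characters left out ...]
 0.17159732, -0.16370862,  0.36741573],
       [-0.23686812,  0.66763211, -0.70580511, -0.78187918],
       [-0.01181713,  0.72444581,  0.68923046,  0.95503785],
       [ 0.        ,  0.        ,  0.        ,  1.        ]])}
wrist {'vfov': 64.29169940297254, 'cx': 319.16506503184246, 'cy': 200.9115002629524, 'k1': -0.022758173941993847, 'tool_from_camera': array([[ 4.32979541e-04, -9.64302108e-01, -2.64804187e-01,
        -7.27788532e-02],
       [-8.75769292e-04,  2.64803745e-01, -9.64301929e-01,
        -1.48025000e-01],
       [ 9.99999523e-01,  6.49430382e-04, -7.29851570e-04,
         5.81805139e-04],
       [ 0.00000000e+00,  0.00000000e+00,  0.00000000e+00,
         1.00000000e+00]])}
```

View pics/scene0.png

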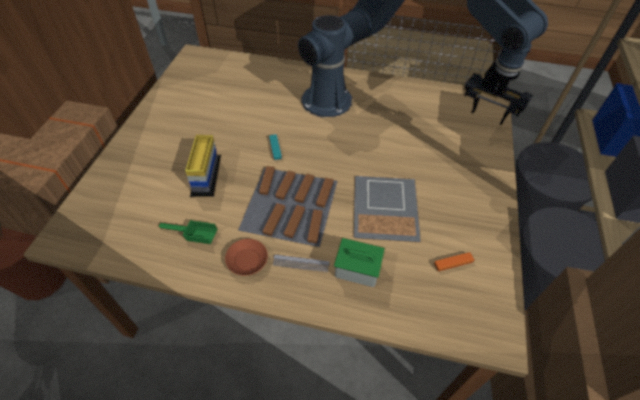

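View pics/side0.png

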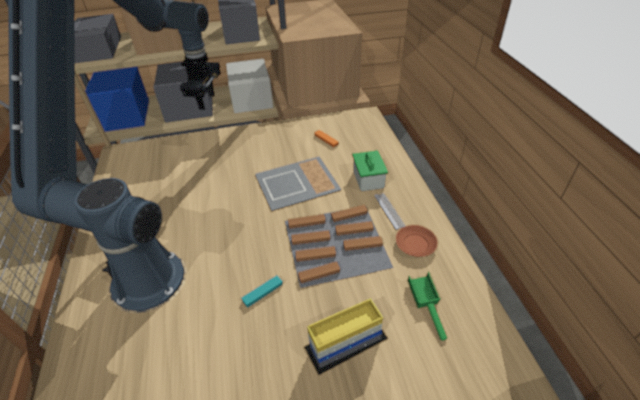

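View pics/wrist0.png

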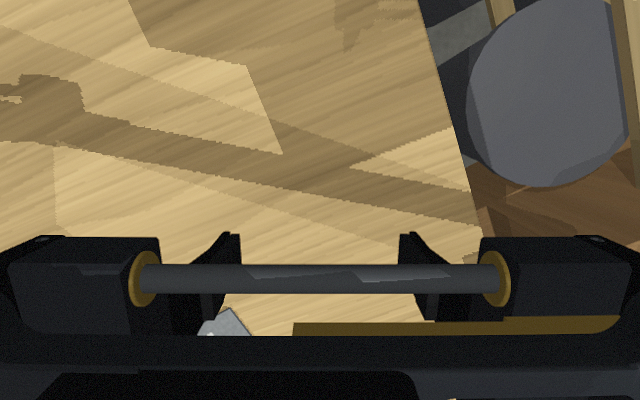

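The board is on the right in the scene view at (385,208), with the cork side far from the robot. The stack is at (202,165). There are 7 slats on the mat, in a row of 4 and a row of 3. The turquoise piece (275,147) and the orange piece (454,261) are the decoys. Next I'll enlarge crops to confirm this and make coarse position measurements.

```bash
cat > h.py <<'E'
import numpy as np, cv2, time
from scipy.spatial.transform import Rotation as R
from rig import robot, vision
def K(n,info=None):
    i=info or vision.camera_info(n); return i,200/np.tan(np.radians(i['vfov']/2))
def wfc(n,obs=None):
    i,f=K(n)
    if n!='wrist': return np.array(i['world_from_camera'])
    o=obs or robot.get_obs(); T=np.eye(4); T[:3,:3]=R.from_quat(o['tool_rot']).as_matrix(); T[:3,3]=o['position']
    return T@np.array(i['tool_from_camera'])
def rays(n,uv,obs=None):
    i,f=K(n); uv=np.asarray(uv,float).reshape(-1,2)
    Km=np.array([[f,0,i['cx']],[0,f,i['cy']],[0,0,1]])
    s=cv2.undistortPoints(uv.reshape(-1,1,2),Km,np.array([i['k1'],0,0,0.])).reshape(-1,2)
    T=wfc(n,obs); d=np.c_[s[:,0],-s[:,1],-np.ones(len(s))]@T[:3,:3].T
    return T[:3,3],d
def toplane(n,uv,z,obs=None):
    o,d=rays(n,uv,obs); return o+d*((z-o[2])/d[:,2])[:,None]
def proj(n,P,obs=None):
    i,f=K(n); T=np.linalg.inv(wfc(n,obs)); p=np.asarray(P,float).reshape(-1,3)@T[:3,:3].T+T[:3,3]
    s=np.c_[p[:,0]/-p[:,2],-p[:,1]/-p[:,2]]; r2=(s**2).sum(1,keepdims=True); s=s*(1+i['k1']*r2)
    return s*f+[i['cx'],i['cy']]
def rect(mask,n,z,obs=None,minarea=200):
    "min-area rects of mask blobs, at plane z: (centre, long, short, angle of long axis deg, area)"
    out=[]
    for c in cv2.findContours(mask,cv2.RETR_EXTERNAL,cv2.CHAIN_APPROX_NONE)[0]:
        if cv2.contourArea(c)<minarea: continue
        p=toplane(n,c.reshape(-1,2),z,obs)[:,:2]
        (c0,(w,h),a)=cv2.minAreaRect((p*1000).astype(np.float32))
        if w<h: w,h,a=h,w,a+90
        out.append((np.array(c0)/1000,w,h,(a+90)%180-90,c.reshape(-1,2).mean(0)))
    return out
def tgt(pos,jaw=None,grip=None):
    "print row for TCP pos and jaw direction (deg, world, mod 180; nearest used), tool down"
    o=robot.get_obs(); R0=R.from_quat(o['tool_rot']); M=R0.as_matrix()
    cur=np.degrees(np.arctan2(M[1,2],M[0,2]))
    if jaw is None: jaw=cur
    else: jaw=cur+((jaw-cur+90)%180-90)
    c,s=np.cos(np.radians(jaw)),np.sin(np.radians(jaw))
    Rt=np.array([[s,0,c],[-c,0,s],[0,-1,0.]])
    d=M.T@(np.asarray(pos)-o['position'])/0.5; rv=R.from_matrix(M.T@Rt).as_rotvec()/np.pi
    dist=np.linalg.norm(d)*.5; ang=np.degrees(np.linalg.norm(rv)*np.pi)
    print('row',[round(float(x),4) for x in (*d,*rv)],'rows>=',int(max(np.ceil(dist/.0625),np.ceil(ang/10.7))),'q6 %.2f'%o['q'][5],'turn %.0f'%ang)
def snap(n,name,crop=None,scale=1):
    o=robot.get_obs(); im=vision.camera(n); v=im
    if crop: x,y,x2,y2=crop; v=im[y:y2,x:x2]
    if scale!=1: v=cv2.resize(v,None,fx=scale,fy=scale,interpolation=cv2.INTER_CUBIC)
    cv2.imwrite(f'pics/{name}.png',v); return im,o
def state():
    o=robot.get_obs(); print('t %.2f'%o['time'],'pos',np.round(o['position'],4),'F',np.round(o['ft_force'],1),'w %.4f'%o['grip_width'],'q',np.round(o['q'],2))
E
python3 - <<'E'
from h import *
im=cv2.imread('pics/scene0.png'); 
cv2.imwrite('pics/crop0.png',cv2.resize(im[120:290,150:450],None,fx=2.6,fy=2.6,interpolation=cv2.INTER_CUBIC))
im=cv2.imread('pics/side0.png'); 
cv2.imwrite('pics/crop1.png',cv2.resize(im[110:380,230:450],None,fx=2.2,fy=2.2,interpolation=cv2.INTER_CUBIC))
E
```

```text
(no output)
```

View pics/crop0.png

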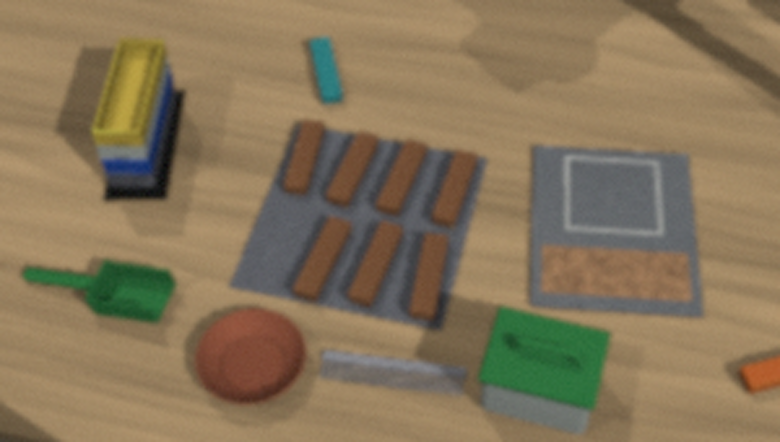

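View pics/crop1.png

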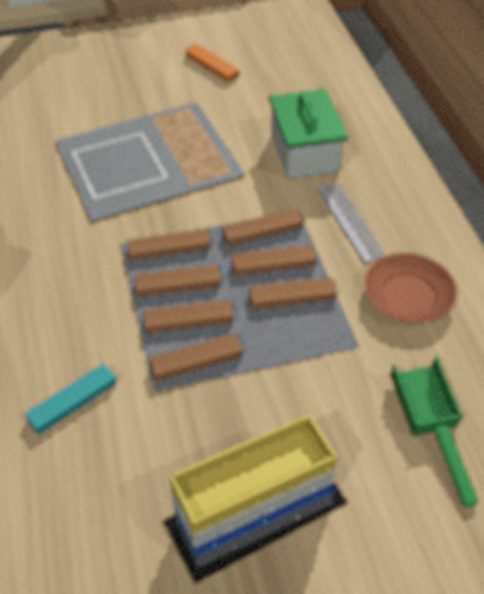

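Seven brown slats are on the grey mat; the turquoise and orange pieces lie off it. Coarse positions follow.

```bash
python3 - <<'E'
from h import *
np.set_printoptions(precision=3,suppress=True)
def s(c): return np.array(c)/2.6+[150,120]
def d(c): return np.array(c)/2.2+[230,110]
print('board sc',toplane('scene',s([[532,146],[690,155],[702,314],[530,303]]),.006)[:,:2].tolist())
print('board sd',toplane('side',d([[56,142],[195,103],[243,176],[93,218]]),.006)[:,:2].tolist())
print('yellow sc',toplane('scene',s([[120,40],[166,43],[151,144],[94,138]]),.112)[:,:2].tolist())
print('yellow sd',toplane('side',d([[173,483],[311,417],[336,466],[194,527]]),.112)[:,:2].tolist())
print('caddy lid sc',toplane('scene',s([[499,308],[610,328],[598,409],[482,384]]),.1)[:,:2].tolist())
print('caddy lid sd',toplane('side',d([[270,97],[325,91],[346,138],[285,147]]),.1)[:,:2].tolist())
print('slatmat',toplane('scene',s([[296,121],[487,156],[438,329],[231,287]]),.003)[:,:2].tolist())
for n,im in (('scene',cv2.imread('pics/scene0.png')),('side',cv2.imread('pics/side0.png'))):
    h=cv2.cvtColor(im,cv2.COLOR_BGR2HSV); m=cv2.inRange(h,(5,90,60),(15,255,170))
    for r in rect(m,n,.021,minarea=40): print(n,np.round(r[0],3),[round(float(x),1) for x in r[1:4]],r[4].round())
E
```

```text
board sc [[0.39146495627867894, 0.19267866692841557], [0.35623232467258203, 0.4037759917485073], [0.6092587528522422, 0.4413845762456785], [0.6429178874433824, 0.23574379081832395]]
board sd [[0.35789530396383284, 0.38661130781713193], [0.6080312274717319, 0.4320178397049169], [0.6410134670076, 0.22565518184961386], [0.39404041528908473, 0.1905485157289054]]
yellow sc [[0.4309354657171154, -0.3671252507900688], [0.4217198678499263, -0.30526959829646055], [0.5942094376940914, -0.25523283030362504], [0.6017364750920525, -0.32753652201902544]]
yellow sd [[0.4184280679994445, -0.3278976597571697], [0.5820584558759773, -0.2873520049850887], [0.5892167575044699, -0.3507966203586185], [0.42918533823551963, -0.3801887426419527]]
caddy lid sc [[0.720029351788336, 0.20753601687526574], [0.716780668342728, 0.331301556542202], [0.8184024780066945, 0.3326146666651999], [0.8180438794779638, 0.2088347585419007]]
caddy lid sd [[0.7039485865443154, 0.2968861211270676], [0.7942879065879723, 0.2899990937582634], [0.7869908134213535, 0.16970947453579943], [0.6914061890765468, 0.1726208506044754]]
slatma
[... 1870 characters left out ...]
[  6. 186.]
side [-0.245  0.689] [109.4, 57.4, -66.6] [ 97. 149.]
side [-0.328  0.696] [138.8, 29.0, -65.9] [ 79. 152.]
side [0.649 0.513] [121.4, 35.5, -49.5] [326. 141.]
side [-0.696  0.952] [442.7, 34.1, -71.3] [  4. 133.]
side [-0.401  1.074] [151.8, 53.0, -65.8] [ 79. 108.]
side [-0.835  1.358] [286.6, 33.7, -71.0] [ 4. 91.]
side [-0.106  1.274] [352.1, 89.2, -85.6] [148.  77.]
side [0.277 1.274] [365.5, 92.5, 87.5] [221.  70.]
side [0.389 1.407] [86.9, 77.2, 7.6] [242.  57.]
side [1.177 0.809] [2813.0, 1643.5, 73.0] [457. 133.]
side [-0.331  2.233] [1352.4, 249.4, -61.4] [131.  26.]
side [-0.711  2.661] [424.4, 105.6, -78.9] [83.  9.]
side [-1.324  2.792] [816.2, 50.1, -70.7] [ 3. 14.]
```

```bash
python3 - <<'E'
from h import *
state(); tgt([0.50,0.30,0.33],100); tgt([0.50,0.30,0.33],10)
E
```

```text
t 0.15 pos [0.2291 0.5809 0.2358] F [-0.   0.6  0.5] w 0.0870 q [ 1.02  0.53  1.43  0.    1.18 -0.18]
row [0.7102, -0.188, -0.3241, 0.0005, -0.1752, -0.0002] rows>= 7 q6 -0.18 turn 32
row [0.7102, -0.188, -0.3241, 0.0005, 0.3248, 0.0002] rows>= 7 q6 -0.18 turn 58
```

```bash
python3 -m crank '[[0.71,-0.188,-0.324,0,0.325,0,1],[0.71,-0.188,-0.324,0,0.325,0,1],[0.71,-0.188,-0.324,0,0.325,0,1],[0.71,-0.188,-0.324,0,0.325,0,1],[0.71,-0.188,-0.324,0,0.325,0,1],[0.71,-0.188,-0.324,0,0.325,0,1],[0.71,-0.188,-0.324,0,0.325,0,1],[0.71,-0.188,-0.324,0,0.325,0,1],[0.71,-0.188,-0.324,0,0.325,0,1],[0.71,-0.188,-0.324,0,0.325,0,1]]' 30; python3 - <<'E'
from h import *
state(); snap('wrist','w1')
E
```

```text
time: 1.4
position: [0.4987, 0.3014, 0.33]
tool_rot: [0.542, -0.455, 0.454, -0.542]
ft_force: [-0.4, -0.2, 0.0]
grip_width: 0.0872
t 1.40 pos [0.4987 0.3014 0.33  ] F [-0.4 -0.2  0. ] w 0.0872 q [0.35 0.38 1.42 0.   1.35 0.18]
```

View pics/w1.png

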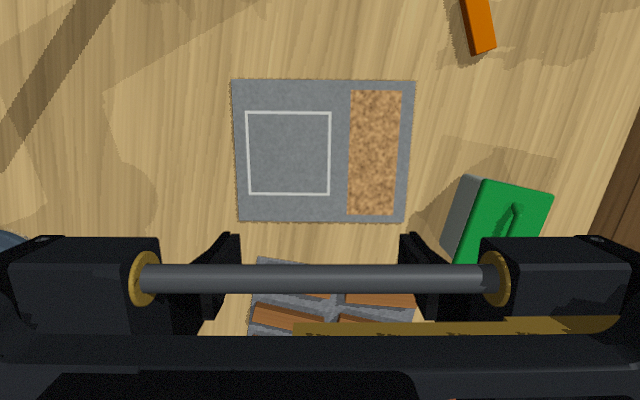

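```bash
cat > board.py <<'E'
from h import *
def board(im,o):
    h=cv2.cvtColor(im,cv2.COLOR_BGR2HSV)
    m=cv2.inRange(h,(0,0,165),(180,50,255)); m[225:]=0
    m=cv2.morphologyEx(m,cv2.MORPH_CLOSE,np.ones((3,3)))
    return rect(m,'wrist',.006,o,2000)
if __name__=='__main__':
    o=robot.get_obs(); im=cv2.imread('pics/w1.png')
    for r in board(im,o): print('sq',r)
    h=cv2.cvtColor(im,cv2.COLOR_BGR2HSV)
    m=cv2.inRange(h,(0,0,60),(180,70,160))|cv2.inRange(h,(0,0,160),(180,50,255)); m[226:]=0; m[:,:215]=0; m[:,430:]=0; m[:60]=0
    m=cv2.morphologyEx(m,cv2.MORPH_OPEN,np.ones((5,5)))
    cv2.imwrite('pics/m.png',m)
    for r in rect(m,'wrist',.006,o,2000): print('board',r)
    m=cv2.inRange(h,(5,71,60),(20,255,255)); m[226:]=0; m[:,:342]=0; m[:,406:]=0; m[:84]=0
    m=cv2.morphologyEx(m,cv2.MORPH_CLOSE,np.ones((5,5)))
    for r in rect(m,'wrist',.006,o,2000): print('cork',r)
    p=toplane('wrist',[[232.5,80],[415.5,80],[404.5,223],[239,223]],.006,o); print(p[:,:2],p.mean(0))
E
python3 board.py
```

```text
sq (array([0.45057962, 0.30847913]), 124.48570251464844, 124.03641510009766, 9.403060913085938, array([288.23867069, 151.99093656]))
board (array([0.49977966, 0.31674899]), 259.4266662597656, 209.62901306152344, 9.3991117477417, array([321.86963434, 148.13195548]))
cork (array([0.57392377, 0.32903732]), 183.89723205566406, 72.18804931640625, -80.6380558013916, array([372.72222222, 151.29532164]))
[[0.3580938  0.39745578]
 [0.61029517 0.44222796]
 [0.64644438 0.23392673]
 [0.39049049 0.18834338]] [0.50133096 0.31548846 0.006     ]
```

Board centre (0.4998, 0.3167), yaw 9.4°. The square and cork agree with that. Next I'll view the slats, then the stack.

```bash
python3 - <<'E'
from h import *
state(); tgt([0.55,0.0,0.38],-76)
E
```

```text
t 1.45 pos [0.4989 0.3014 0.3301] F [-0.1 -0.5  0.9] w 0.0869 q [0.35 0.38 1.42 0.   1.35 0.18]
row [0.6114, -0.0997, -0.005, 0.0003, 0.4783, 0.0003] rows>= 9 q6 0.18 turn 86
```

```bash
python3 -m crank '[[0.611,-0.1,-0.005,0,0.478,0,1],[0.611,-0.1,-0.005,0,0.478,0,1],[0.611,-0.1,-0.005,0,0.478,0,1],[0.611,-0.1,-0.005,0,0.478,0,1],[0.611,-0.1,-0.005,0,0.478,0,1],[0.611,-0.1,-0.005,0,0.478,0,1],[0.611,-0.1,-0.005,0,0.478,0,1],[0.611,-0.1,-0.005,0,0.478,0,1],[0.611,-0.1,-0.005,0,0.478,0,1],[0.611,-0.1,-0.005,0,0.478,0,1]]' 30; python3 - <<'E'
from h import *
state(); snap('wrist','w2'); tgt([0.51,-0.32,0.33],-76.5)
E
```

```text
time: 2.7
position: [0.5504, -0.0002, 0.3805]
tool_rot: [-0.087, 0.702, -0.702, 0.087]
ft_force: [0.1, -0.4, 0.5]
grip_width: 0.0866
t 2.70 pos [ 5.504e-01 -2.000e-04  3.805e-01] F [ 0.1 -0.4  0.5] w 0.0866 q [-0.2   0.29  1.42  0.    1.43  1.12]
row [0.2341, 0.1009, 0.6003, 0.0, 0.0033, 0.0001] rows>= 6 q6 1.12 turn 1
```

View pics/w2.png

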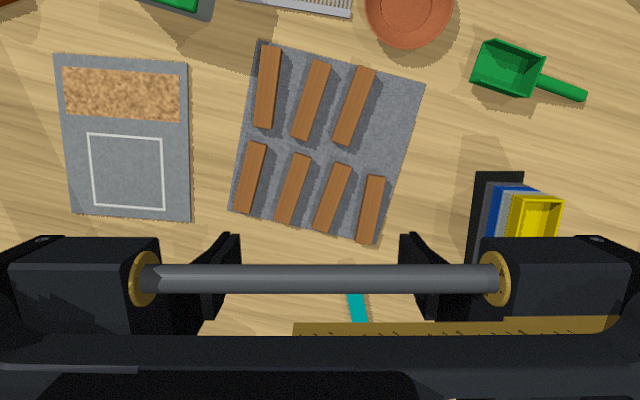

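```bash
python3 -m crank '[[0.35,0.1,0.6,0,0.003,0,1],[0.35,0.1,0.6,0,0.003,0,1],[0.35,0.1,0.6,0,0.003,0,1],[0.35,0.1,0.6,0,0.003,0,1],[0.35,0.1,0.6,0,0.003,0,1],[0.35,0.1,0.6,0,0.003,0,1],[0.35,0.1,0.6,0,0.003,0,1],[0.35,0.1,0.6,0,0.003,0,1],[0.35,0.1,0.6,0,0.003,0,1]]' 30; python3 - <<'E'
from h import *
state(); snap('wrist','w3')
E
```

```text
time: 3.88
position: [0.4534, -0.3329, 0.3309]
tool_rot: [-0.083, 0.702, -0.702, 0.083]
ft_force: [-0.4, 0.4, 0.1]
grip_width: 0.0869
t 3.88 pos [ 0.4534 -0.3329  0.3309] F [-0.4  0.4  0.1] w 0.0869 q [-0.83  0.34  1.47  0.    1.33  0.5 ]
```

View pics/w3.png

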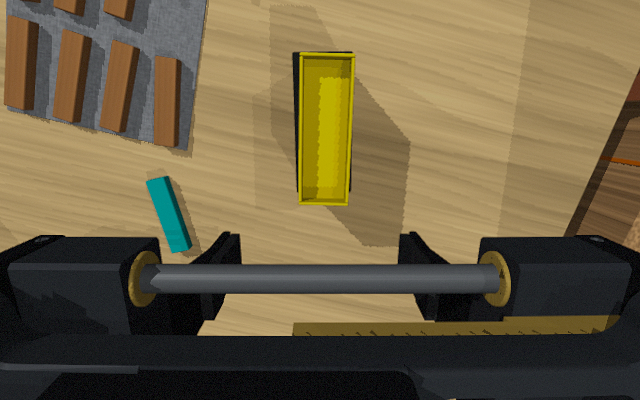

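```bash
cat > trough.py <<'E'
from h import *
B={'yellow':((20,120,60),(35,255,255)),'blue':((105,120,40),(125,255,255))}
def trough(im,o,col,ztop,y0=0,y1=235,n='wrist',minarea=1500):
    h=cv2.cvtColor(im,cv2.COLOR_BGR2HSV); m=cv2.inRange(h,*B[col]); m[:y0]=0;m[y1:]=0
    m=cv2.morphologyEx(m,cv2.MORPH_OPEN,np.ones((3,3)))
    return rect(m,n,ztop,o,minarea)
E
python3 - <<'E'
from trough import *
o=robot.get_obs(); im=cv2.imread('pics/w3.png')
for r in trough(im,o,'yellow',.112): print(r)
p=toplane('wrist',[[299,53],[354.5,53],[348,205.5],[302,204.5]],.112,o); print(p[:,:2],p.mean(0)); 
for i in range(4): print(np.linalg.norm(p[i]-p[(i+1)%4]))
tgt([0.51,-0.32,0.23],-76.5)
E
```

```text
(array([ 0.50411493, -0.32622906]), 170.3174591064453, 60.92494201660156, 12.064663887023926, array([324.81617647, 127.43872549]))
[[ 0.57948432 -0.27950578]
 [ 0.59329546 -0.33697657]
 [ 0.42812694 -0.37354173]
 [ 0.41643115 -0.31954451]] [ 0.50433447 -0.32739215  0.112     ]
0.05910701289991246
0.16916752785159966
0.0552493567204869
0.16789709298369573
row [-0.1159, 0.2019, 0.0013, -0.0001, 0.0001, -0.0001] rows>= 2 q6 0.50 turn 0
```

```bash
python3 - <<'E'
from h import *
tgt([0.504,-0.3265,0.15],-77.4);tgt([0.504,-0.3265,0.081],-77.4)
E
```

```text
row [-0.1011, 0.3619, 0.0111, -0.0001, 0.0051, -0.0001] rows>= 4 q6 0.50 turn 1
row [-0.1011, 0.4999, 0.0111, -0.0001, 0.0051, -0.0001] rows>= 5 q6 0.50 turn 1
```

```bash
python3 -m crank '[[-0.101,0.362,0.011,0,0.005,0,1],[-0.101,0.362,0.011,0,0.005,0,1],[-0.101,0.362,0.011,0,0.005,0,1],[-0.101,0.362,0.011,0,0.005,0,1],[-0.101,0.362,0.011,0,0.005,0,1],[-0.101,0.43,0.011,0,0.005,0,1],[-0.101,0.5,0.011,0,0.005,0,1],[-0.101,0.5,0.011,0,0.005,0,1],[-0.101,0.5,0.011,0,0.005,0,1]]' 30; python3 - <<'E'
from h import *
state(); snap('wrist','w4'); snap('side','s4',(270,270,420,390),4); tgt([0.504,-0.3265,0.081],-77.4)
E
```

```text
time: 5.05
position: [0.5047, -0.3295, 0.084]
tool_rot: [0.076, -0.701, 0.705, -0.078]
ft_force: [0.5, 0.2, 0.8]
grip_width: 0.0872
t 5.05 pos [ 0.5047 -0.3295  0.084 ] F [0.5 0.2 0.8] w 0.0872 q [-0.76  0.7   1.61 -0.    0.82  0.59]
row [0.0, 0.005, -0.0057, -0.0014, -0.0006, -0.001] rows>= 1 q6 0.59 turn 0
```

View pics/w4.png

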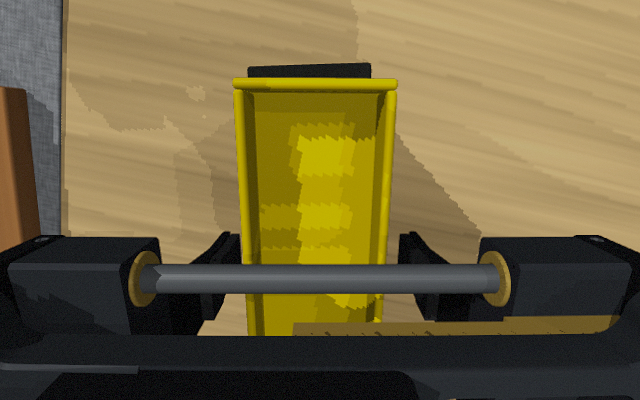

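View pics/s4.png

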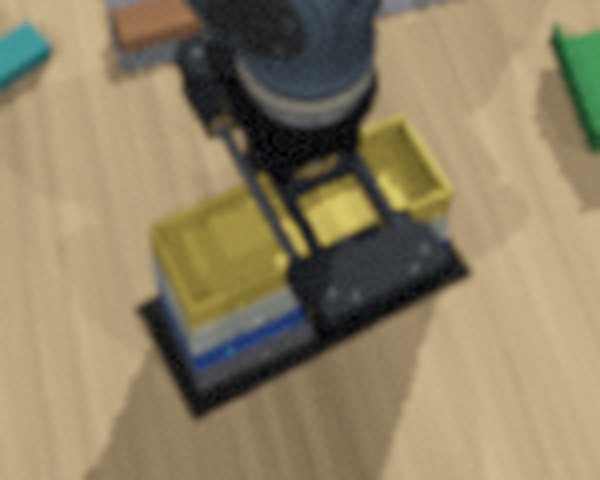

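The stack is centred between the fingers. I'll close on the white/yellow joint and lift.

```bash
python3 -m crank '[[0,0.004,-0.005,0,0,0,1],[0,0.004,-0.005,0,0,0,-1],[0,0.004,-0.005,0,0,0,-1],[0,0.004,-0.005,0,0,0,-1],[0,0.004,-0.005,0,0,0,-1],[0,0.004,-0.005,0,0,0,-1]]' 35; python3 - <<'E'
from h import *
state()
E
python3 -m crank '[[0,-0.03,0,0,0,0,-1],[0,-0.1,0,0,0,0,-1],[0,-0.2,0,0,0,0,-1],[0,-0.2,0,0,0,0,-1],[0,-0.2,0,0,0,0,-1]]'; python3 - <<'E'
from h import *
state(); snap('side','s5',(270,230,430,390),4); snap('scene','c5',(140,100,300,220),5)
E
```

```text
time: 5.9
position: [0.5031, -0.3259, 0.0786]
tool_rot: [0.077, -0.703, 0.703, -0.077]
ft_force: [0.5, -1.1, -0.1]
grip_width: 0.0599
t 5.90 pos [ 0.5031 -0.3259  0.0786] F [ 0.5 -1.1 -0.1] w 0.0599 q [-0.76  0.71  1.62 -0.    0.81  0.59]
time: 6.52
position: [0.502, -0.3246, 0.1784]
tool_rot: [-0.077, 0.703, -0.702, 0.077]
ft_force: [0.5, 0.9, -3.0]
grip_width: 0.0594
t 6.53 pos [ 0.502  -0.3246  0.1784] F [ 0.5  0.9 -3. ] w 0.0594 q [-0.76  0.56  1.56  0.    1.02  0.59]
```

View pics/s5.png

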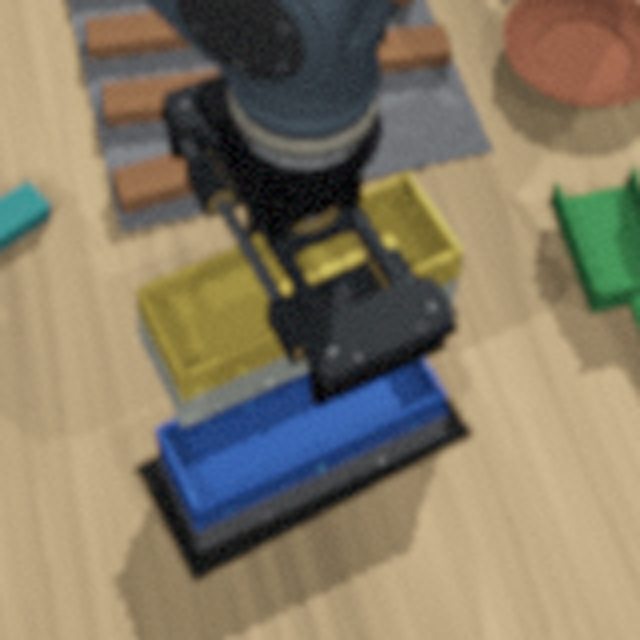

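View pics/c5.png

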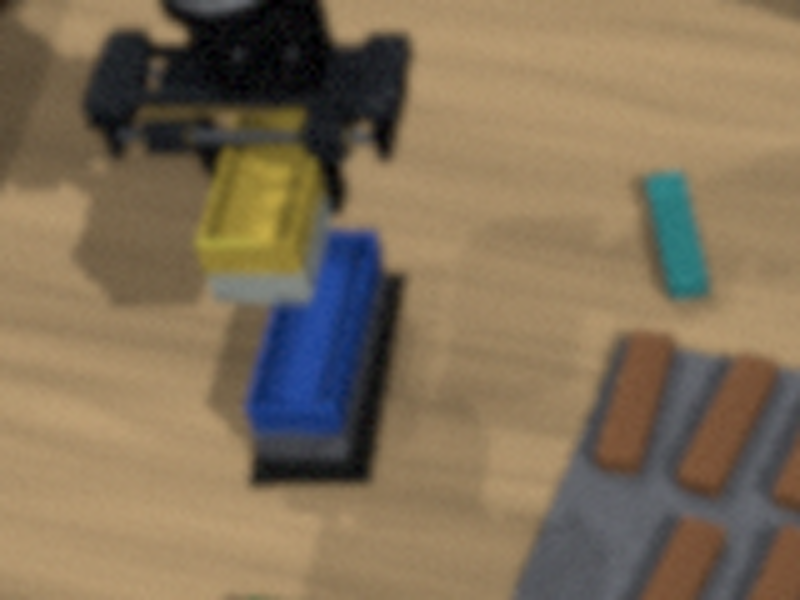

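White and yellow are up together, with blue and grey still on the mat. I'll set them down 112 mm to the outside.

```bash
python3 -m crank '[[0,0,0.224,0,0,0,-1],[0,0,0.224,0,0,0,-1],[0,0,0.224,0,0,0,-1],[0,0.15,0.224,0,0,0,-1],[0,0.25,0.224,0,0,0,-1],[0,0.29,0.224,0,0,0,-1],[0,0.3,0.224,0,0,0,-1],[0,0.3,0.224,0,0,0,-1]]'; python3 - <<'E'
from h import *
state(); snap('side','s6',(270,230,430,390),4)
E
```

```text
time: 7.62
position: [0.5282, -0.4358, 0.0303]
tool_rot: [0.076, -0.702, 0.704, -0.078]
ft_force: [-0.2, -0.1, -2.0]
grip_width: 0.0599
t 7.62 pos [ 0.5282 -0.4358  0.0303] F [-0.2 -0.1 -2. ] w 0.0599 q [-0.85  0.86  1.4   0.    0.88  0.5 ]
```

View pics/s6.png

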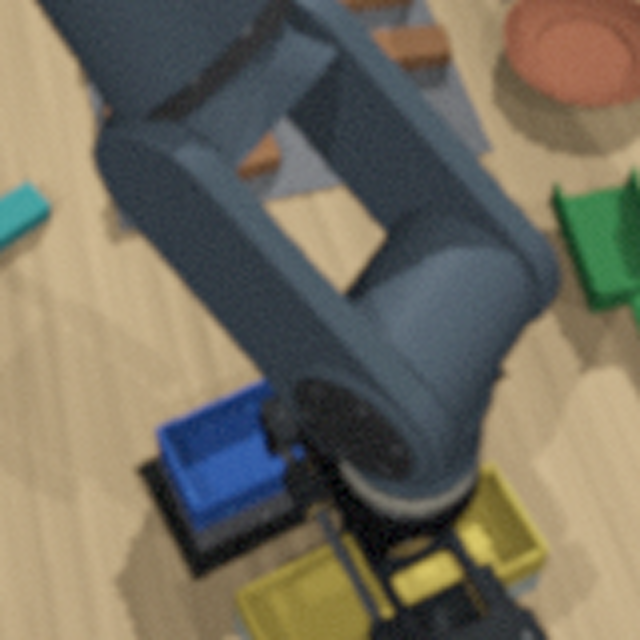

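```bash
python3 -m crank '[[0,0.006,0,0,0,0,-1],[0,0.011,0,0,0,0,-1],[0,0.015,0,0,0,0,-1],[0,0.015,0,0,0,0,-1]]'; python3 -m crank '[[0,0.015,0,0,0,0,0.5],[0,0.015,0,0,0,0,0.75],[0,0.015,0,0,0,0,0.75]]';  python3 -m crank '[[0,-0.1,0,0,0,0,0.75],[0,-0.22,0,0,0,0,0.75],[0,-0.3,0,0,0,0,1],[0,-0.5,-0.22,0,0,0,1],[0,-0.5,-0.22,0,0,0,1],[0.12,-0.5,-0.22,0,0,0,1],[0.12,-0.5,-0.22,0,0,0,1],[0.12,-0.5,-0.22,0,0,0,1],[0.12,-0.5,-0.22,0,0,0,1]]'; python3 - <<'E'
from trough import *
state(); im,o=snap('wrist','w7')
for r in trough(im,o,'blue',.060): print(r)
for r in trough(im,o,'yellow',.082): print('y bench .056',r)
for r in trough(im,o,'yellow',.056): print('y bench .056',r)
E
```

```text
time: 8.18
position: [0.5273, -0.4351, 0.0226]
tool_rot: [0.077, -0.703, 0.703, -0.077]
ft_force: [-0.9, 1.2, 5.1]
grip_width: 0.0597
time: 8.55
position: [0.5282, -0.4371, 0.0146]
tool_rot: [0.076, -0.701, 0.705, -0.078]
ft_force: [0.1, -3.8, 5.1]
grip_width: 0.0741
time: 9.68
position: [0.4453, -0.3407, 0.2626]
tool_rot: [-0.077, 0.703, -0.703, 0.077]
ft_force: [-0.5, 0.5, 0.4]
grip_width: 0.0869
t 9.68 pos [ 0.4453 -0.3407  0.2626] F [-0.5  0.5  0.4] w 0.0869 q [-0.85  0.41  1.57  0.    1.17  0.5 ]
(array([ 0.50574905, -0.32607092]), 168.3326873779297, 60.9117317199707, 12.071757316589355, array([319.25116279, 117.00232558]))
y bench .056 (array([ 0.5267276 , -0.42345825]), 157.14491271972656, 60.543968200683594, 12.60622501373291, array([418.6635514 , 118.52570093]))
y bench .056 (array([ 0.52753607, -0.43128085]), 169.57635498046875, 65.33351135253906, 12.606221199035645, array([418.6635514 , 118.52570093]))
```

View pics/w7.png

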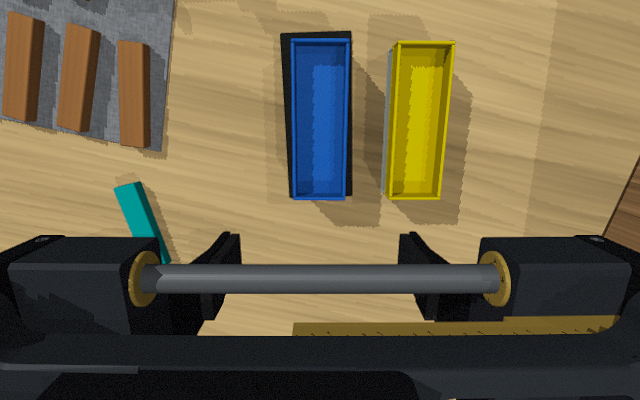

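```bash
python3 - <<'E'
from h import *
tgt([0.505,-0.3262,0.12],-77.6);tgt([0.505,-0.3262,0.051],-77.6)
E
```

```text
row [-0.123, 0.2851, -0.0022, 0.0003, 0.0005, 0.0001] rows>= 3 q6 0.50 turn 0
row [-0.123, 0.4231, -0.002, 0.0003, 0.0005, 0.0001] rows>= 4 q6 0.50 turn 0
```

```bash
python3 -m crank '[[-0.123,0.285,-0.002,0,0,0,1],[-0.123,0.285,-0.002,0,0,0,1],[-0.123,0.285,-0.002,0,0,0,1],[-0.123,0.285,-0.002,0,0,0,1],[-0.123,0.37,-0.002,0,0,0,1],[-0.123,0.423,-0.002,0,0,0,1],[-0.123,0.423,-0.002,0,0,0,1],[-0.123,0.423,-0.002,0,0,0,1],[-0.123,0.423,-0.002,0,0,0,1]]' 30; python3 - <<'E'
from h import *
state(); tgt([0.505,-0.3262,0.051],-77.6); snap('wrist','w8')
E
```

```text
time: 10.85
position: [0.5054, -0.3272, 0.054]
tool_rot: [0.076, -0.702, 0.704, -0.078]
ft_force: [0.1, -0.0, 1.0]
grip_width: 0.0872
t 10.85 pos [ 0.5054 -0.3272  0.054 ] F [ 0.1 -0.   1. ] w 0.0872 q [-0.76  0.75  1.62 -0.    0.77  0.59]
row [0.0004, 0.0059, -0.0021, -0.001, 0.0005, -0.0006] rows>= 1 q6 0.59 turn 0
```

View pics/w8.png

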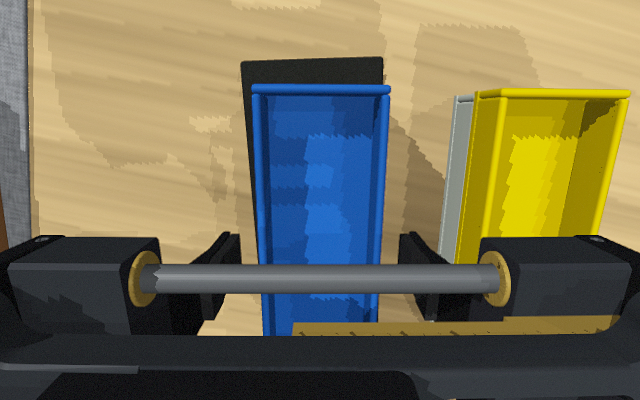

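Blue is centred between the fingers, so I'll grip and lift.

```bash
python3 -m crank '[[0,0.001,-0.002,0,0,0,1],[0,0.001,-0.002,0,0,0,-1],[0,0.001,-0.002,0,0,0,-1],[0,0.001,-0.002,0,0,0,-1],[0,0.001,-0.002,0,0,0,-1],[0,0.001,-0.002,0,0,0,-1]]' 35; python3 -m crank '[[0,-0.03,0,0,0,0,-1],[0,-0.12,0,0,0,0,-1],[0,-0.25,0,0,0,0,-1],[0,-0.4,0,0,0,0,-1],[0,-0.4,0,0,0,0,-1],[0,-0.4,0,0,0,0,-1]]';python3 - <<'E'
from trough import *
state(); snap('side','s9',(250,170,430,390),2.6); snap('wrist','w9')
tgt([0.53,0.05,0.25],-35); tgt([0.5738,0.3290,0.25],9.4)
E
```

```text
time: 11.65
position: [0.5043, -0.3253, 0.0515]
tool_rot: [0.077, -0.703, 0.703, -0.077]
ft_force: [0.3, -0.9, -0.4]
grip_width: 0.0594
time: 12.4
position: [0.5042, -0.325, 0.2529]
tool_rot: [0.076, -0.702, 0.703, -0.077]
ft_force: [-0.5, 0.8, -1.6]
grip_width: 0.0597
t 12.40 pos [ 0.5042 -0.325   0.2529] F [-0.5  0.8 -1.6] w 0.0597 q [-0.76  0.47  1.48 -0.    1.18  0.59]
row [-0.2144, 0.0015, -0.7187, 0.0014, -0.2362, 0.0003] rows>= 6 q6 0.59 turn 43
row [-0.4206, 0.0028, -1.2445, 0.0015, -0.4828, -0.0002] rows>= 11 q6 0.59 turn 87
```

View pics/s9.png

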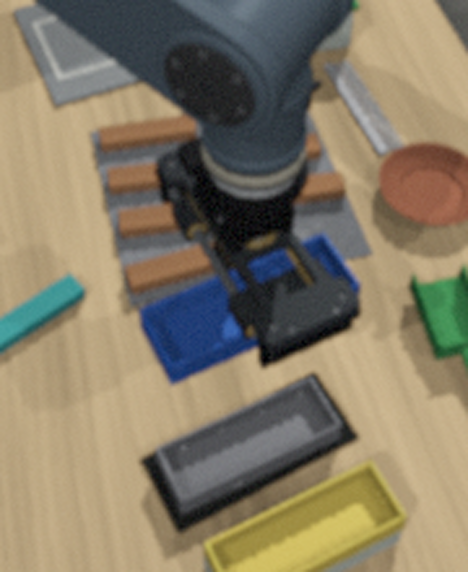

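View pics/w9.png

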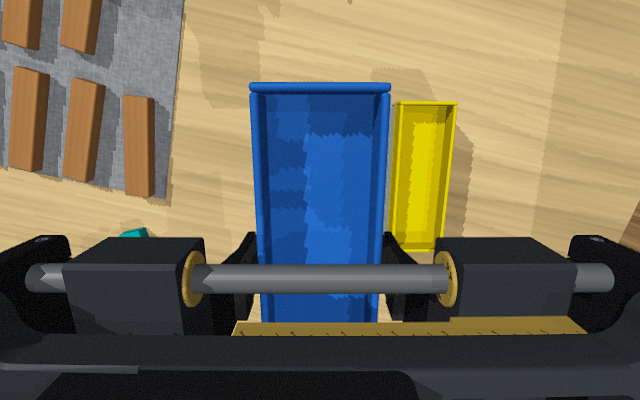

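```bash
python3 -m crank '[[-0.214,0,-0.719,0,-0.236,0,-1],[-0.214,0,-0.719,0,-0.236,0,-1],[-0.214,0,-0.719,0,-0.236,0,-1],[-0.214,0,-0.719,0,-0.236,0,-1],[-0.214,0,-0.719,0,-0.236,0,-1],[-0.214,0,-0.719,0,-0.236,0,-1],[-0.214,0,-0.719,0,-0.236,0,-1],[-0.214,0,-0.719,0,-0.236,0,-1]]'; python3 - <<'E'
from h import *
state(); tgt([0.5738,0.3290,0.15],9.4)
E
```

```text
time: 13.5
position: [0.5299, 0.0492, 0.2496]
tool_rot: [-0.328, 0.628, -0.626, 0.325]
ft_force: [0.5, -0.9, -1.4]
grip_width: 0.0598
t 13.50 pos [0.5299 0.0492 0.2496] F [ 0.5 -0.9 -1.4] w 0.0598 q [-0.12  0.39  1.65 -0.    1.11  0.49]
row [-0.5095, 0.1988, -0.248, 0.0013, -0.2465, 0.0004] rows>= 5 q6 0.49 turn 44
```

```bash
python3 -m crank '[[-0.51,0.05,-0.248,0,-0.247,0,-1],[-0.51,0.05,-0.248,0,-0.247,0,-1],[-0.51,0.05,-0.248,0,-0.247,0,-1],[-0.51,0.05,-0.248,0,-0.247,0,-1],[-0.51,0.05,-0.248,0,-0.247,0,-1],[-0.51,0.2,-0.248,0,-0.247,0,-1],[-0.51,0.2,-0.248,0,-0.247,0,-1],[-0.51,0.2,-0.248,0,-0.247,0,-1],[-0.51,0.2,-0.248,0,-0.247,0,-1]]'; python3 - <<'E'
from h import *
state(); tgt([0.5738,0.3290,0.06],9.4); snap('wrist','w10')
E
```

```text
time: 14.62
position: [0.5777, 0.3284, 0.1536]
tool_rot: [-0.538, 0.457, -0.458, 0.54]
ft_force: [0.2, -0.7, -1.7]
grip_width: 0.0599
t 14.62 pos [0.5777 0.3284 0.1536] F [ 0.2 -0.7 -1.7] w 0.0599 q [ 0.35  0.67  1.4  -0.    1.06  0.19]
row [-0.0024, 0.1871, -0.0081, -0.0011, -0.0004, -0.0002] rows>= 2 q6 0.19 turn 0
```

View pics/w10.png

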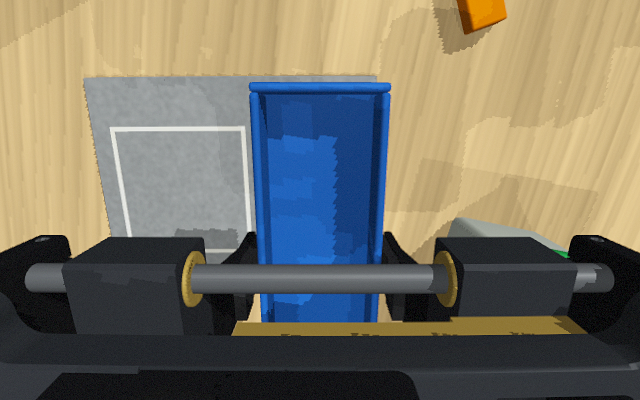

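```bash
python3 - <<'E'
from h import *
o=robot.get_obs(); state()
print([ (R.from_quat(o['tool_rot']).inv().apply(p-o['position'])*1000).round(1) for p in toplane('wrist',[[250,83],[320,83],[390,83]],o['position'][2]+.009,o)])
tgt([0.5738,0.3290,0.038],9.4)
E
```

```text
t 14.68 pos [0.5776 0.3286 0.1539] F [ 0.5 -1.  -1. ] w 0.0597 q [0.35 0.67 1.4  0.   1.06 0.19]
[array([-85.6,  -9.1, -28.4]), array([-85.5,  -8.9,   0.5]), array([-85.6,  -8.8,  29.4])]
row [-0.0018, 0.2318, -0.0084, -0.0013, -0.0003, -0.0003] rows>= 2 q6 0.19 turn 0
```

```bash
python3 -m crank '[[-0.002,0,-0.008,0,0,0,-1],[-0.002,0.1,-0.008,0,0,0,-1],[-0.002,0.2,-0.008,0,0,0,-1],[-0.002,0.23,-0.008,0,0,0,-1],[-0.002,0.23,-0.008,0,0,0,-1],[-0.002,0.23,-0.008,0,0,0,-1],[-0.002,0.23,-0.008,0,0,0,-1]]'; python3 - <<'E'
from h import *
state(); tgt([0.5738,0.3290,0.0275],9.4)
E
```

```text
time: 15.55
position: [0.5731, 0.3299, 0.0388]
tool_rot: [-0.538, 0.456, -0.458, 0.541]
ft_force: [-0.9, -0.5, -0.4]
grip_width: 0.0597
t 15.55 pos [0.5731 0.3299 0.0388] F [-0.9 -0.5 -0.4] w 0.0597 q [0.35 0.82 1.47 0.   0.85 0.19]
row [0.002, 0.0226, 0.0009, -0.0013, 0.0002, -0.0002] rows>= 1 q6 0.19 turn 0
```

```bash
python3 -m crank '[[0.002,0.01,0.001,0,0,0,-1],[0.002,0.018,0.001,0,0,0,-1],[0.002,0.022,0.001,0,0,0,-1],[0.002,0.022,0.001,0,0,0,-1],[0.002,0.022,0.001,0,0,0,-1]]';python3 -m crank '[[0,0,0,0,0,0,0.5],[0,0,0,0,0,0,0.75],[0,0,0,0,0,0,0.75]]';python3 -m crank '[[0,-0.1,0,0,0,0,0.75],[0,-0.2,0,0,0,0,0.75],[0,-0.3,0,0,0,0,0.75],[0.1,-0.5,0,0,0,0,0.75],[0.1,-0.5,0,0,0,0,1],[0.1,-0.5,0,0,0,0,1],[0.1,-0.5,0,0,0,0,1]]'; python3 - <<'E'
from trough import *
state(); im,o=snap('wrist','w11')
for r in trough(im,o,'blue',.036): print(r)
c=np.array([.5738,.329]);
E
```

```text
time: 16.18
position: [0.5725, 0.3284, 0.0275]
tool_rot: [-0.539, 0.457, -0.457, 0.54]
ft_force: [-2.8, -1.1, 9.5]
grip_width: 0.0597
time: 16.55
position: [0.5722, 0.3283, 0.0252]
tool_rot: [0.54, -0.457, 0.457, -0.539]
ft_force: [0.4, -0.8, -0.2]
grip_width: 0.0739
time: 17.42
position: [0.5799, 0.279, 0.2747]
tool_rot: [0.54, -0.458, 0.457, -0.539]
ft_force: [-0.7, 0.1, -1.3]
grip_width: 0.0866
t 17.43 pos [0.5799 0.279  0.2747] F [-0.7  0.1 -1.3] w 0.0866 q [0.27 0.52 1.34 0.   1.29 0.11]
(array([0.57196393, 0.33057672]), 167.947265625, 59.1030158996582, -80.68116474151611, array([320.07853403, 127.30628272]))
```

View pics/w11.png

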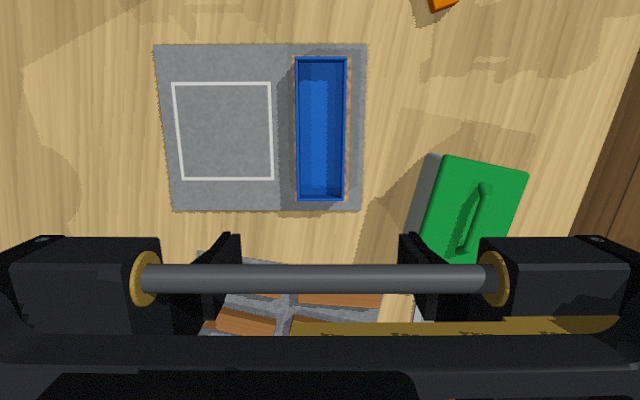

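The blue trough stands on the cork, about 2 mm off centre and aligned to 0.1°. Next I return for white and yellow.

```bash
python3 - <<'E'
from h import *
tgt([0.53,0.0,0.30],-35); 
E
```

```text
row [0.5344, -0.0516, -0.1892, 0.001, 0.2469, 0.0005] rows>= 5 q6 0.11 turn 44
```

```bash
python3 -m crank '[[0.534,-0.05,-0.189,0,0.247,0,1],[0.534,-0.05,-0.189,0,0.247,0,1],[0.534,-0.05,-0.189,0,0.247,0,1],[0.534,-0.05,-0.189,0,0.247,0,1],[0.534,-0.05,-0.189,0,0.247,0,1],[0.534,-0.05,-0.189,0,0.247,0,1]]'; python3 - <<'E'
from h import *
state();tgt([0.445,-0.36,0.28],-77.5); 
E
```

```text
time: 18.23
position: [0.5302, -0.0013, 0.299]
tool_rot: [-0.326, 0.629, -0.627, 0.324]
ft_force: [-0.2, -0.3, 0.8]
grip_width: 0.0872
t 18.23 pos [ 0.5302 -0.0013  0.299 ] F [-0.2 -0.3  0.8] w 0.0872 q [-0.21  0.33  1.59 -0.    1.23  0.4 ]
row [0.6843, 0.0381, 0.2746, 0.0008, 0.2349, 0.0008] rows>= 6 q6 0.40 turn 42
```

```bash
python3 -m crank '[[0.684,0.038,0.275,0,0.235,0,1],[0.684,0.038,0.275,0,0.235,0,1],[0.684,0.038,0.275,0,0.235,0,1],[0.684,0.038,0.275,0,0.235,0,1],[0.684,0.038,0.275,0,0.235,0,1],[0.684,0.038,0.275,0,0.235,0,1],[0.684,0.038,0.275,0,0.235,0,1],[0.684,0.038,0.275,0,0.235,0,1]]'; python3 - <<'E'
from trough import *
state(); im,o=snap('wrist','w12')
for r in trough(im,o,'yellow',.056): print('y',r)
E
```

```text
time: 19.23
position: [0.4477, -0.3569, 0.2801]
tool_rot: [-0.079, 0.704, -0.701, 0.078]
ft_force: [0.7, 0.2, -0.3]
grip_width: 0.087
t 19.23 pos [ 0.4477 -0.3569  0.2801] F [ 0.7  0.2 -0.3] w 0.0870 q [-0.87  0.41  1.51  0.    1.22  0.48]
y (array([ 0.52765643, -0.43208167]), 170.46841430664062, 64.238525390625, 12.527103424072266, array([401.24449878, 117.26405868]))
```

View pics/w12.png

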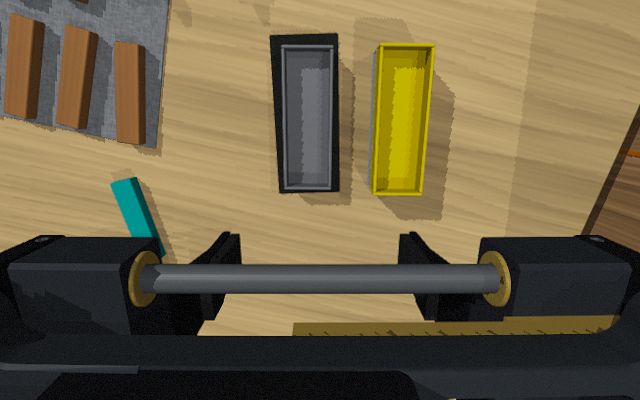

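```bash
python3 - <<'E'
from h import *
o=robot.get_obs()
im=cv2.imread('pics/w12.png'); cv2.imwrite('pics/w12c.png',cv2.resize(im[30:210,260:450],None,fx=3.3,fy=3.3,interpolation=cv2.INTER_CUBIC))
E
```

```text
(no output)
```

View pics/w12c.png

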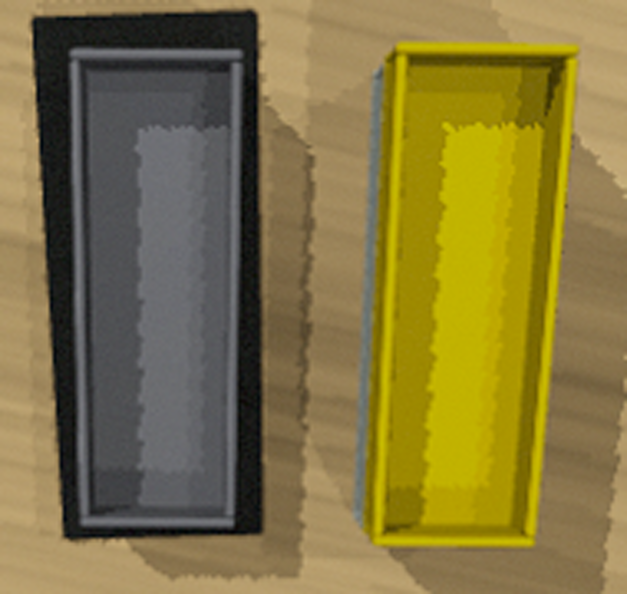

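```bash
python3 - <<'E'
from h import *
np.set_printoptions(precision=4,suppress=True)
o=robot.get_obs()
c=lambda a:np.array(a)/3.3+[260,30]-.35
def rep(name,q,z):
    p=toplane('wrist',c(q),z,o)[:,:2]; l=(p[0]+p[1]-p[2]-p[3])/2
    print(name,p.mean(0),np.degrees(np.arctan2(l[1],l[0])),[round(float(np.linalg.norm(p[i]-p[(i+1)%4])*1000),1) for i in range(4)])
rep('grey',[[69,49],[243,49],[235,529],[81,527]],.034)
rep('yellow',[[393,43],[579,45],[534,546],[371,544]],.056)
tgt([0.5280,-0.4355,0.12],-77.5);tgt([0.5280,-0.4355,0.0225],-77.5)
E
```

```text
grey [ 0.5061 -0.3266] 12.46114708233724 [60.0, 170.1, 59.5, 169.5]
yellow [ 0.5284 -0.4328] 12.615451968560823 [60.7, 168.5, 59.8, 168.1]
row [-0.1216, 0.3203, 0.1906, 0.001, 0.0016, 0.0002] rows>= 4 q6 0.48 turn 0
row [-0.1218, 0.5153, 0.1912, 0.001, 0.0016, 0.0002] rows>= 5 q6 0.48 turn 0
```

```bash
python3 -m crank '[[-0.122,0.32,0.186,0,0.002,0,1],[-0.122,0.32,0.186,0,0.002,0,1],[-0.122,0.32,0.186,0,0.002,0,1],[-0.122,0.32,0.186,0,0.002,0,1],[-0.122,0.42,0.186,0,0.002,0,1],[-0.122,0.5,0.186,0,0.002,0,1],[-0.122,0.515,0.186,0,0.002,0,1],[-0.122,0.515,0.186,0,0.002,0,1],[-0.122,0.515,0.186,0,0.002,0,1]]' 35; python3 - <<'E'
from h import *
state(); tgt([0.5283,-0.433,0.023],-77.4); snap('wrist','w13')
E
```

```text
time: 20.4
position: [0.5287, -0.4371, 0.027]
tool_rot: [0.075, -0.702, 0.704, -0.077]
ft_force: [0.2, -0.4, 0.7]
grip_width: 0.0869
t 20.40 pos [ 0.5287 -0.4371  0.027 ] F [ 0.2 -0.4  0.7] w 0.0869 q [-0.85  0.86  1.4   0.    0.87  0.5 ]
row [-0.001, 0.008, -0.0081, -0.0013, -0.0014, -0.0007] rows>= 1 q6 0.50 turn 0
```

View pics/w13.png

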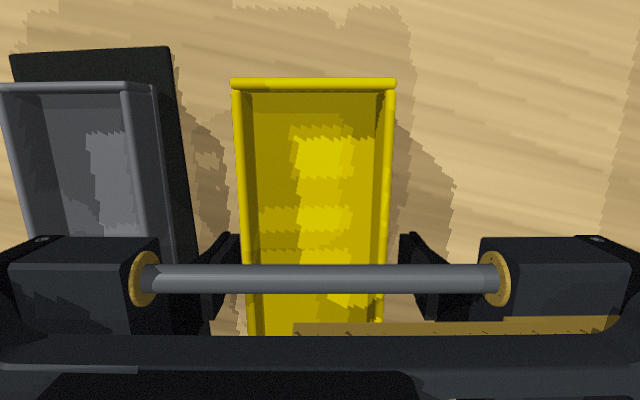

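```bash
python3 -m crank '[[-0.001,0.004,-0.006,0,0,0,1],[-0.001,0.004,-0.006,0,0,0,-1],[-0.001,0.004,-0.006,0,0,0,-1],[-0.001,0.004,-0.006,0,0,0,-1],[-0.001,0.004,-0.006,0,0,0,-1],[-0.001,0.004,-0.006,0,0,0,-1]]' 35; python3 - <<'E'
from h import *
state()
E
python3 -m crank '[[0,-0.03,0,0,0,0,-1],[0,-0.12,0,0,0,0,-1],[0,-0.2,0,0,0,0,-1],[0,-0.24,0,0,0,0,-1],[0,-0.24,-0.1,0,0,0,-1],[0,-0.24,-0.217,0,0,0,-1],[0,-0.24,-0.217,0,0,0,-1],[0,-0.24,-0.217,0,0,0,-1],[0,-0.24,-0.217,0,0,0,-1],[0,-0.24,-0.217,0,0,0,-1]]';python3 - <<'E'
from h import *
state(); snap('side','s14',(250,170,430,390),2.6); o=robot.get_obs();snap('wrist','w14')
for p in toplane('wrist',[[234,83],[320,82],[396,83]],o['position'][2]+.034,o): print((R.from_quat(o['tool_rot']).inv().apply(p-o['position'])*1000).round(1))
E
```

```text
time: 21.2
position: [0.5272, -0.4335, 0.022]
tool_rot: [0.076, -0.703, 0.703, -0.076]
ft_force: [-0.1, -0.1, -0.4]
grip_width: 0.0597
t 21.20 pos [ 0.5272 -0.4335  0.022 ] F [-0.1 -0.1 -0.4] w 0.0597 q [-0.85  0.87  1.41 -0.    0.87  0.5 ]
time: 22.45
position: [0.5042, -0.3282, 0.1419]
tool_rot: [0.075, -0.703, 0.703, -0.076]
ft_force: [0.3, 0.1, -2.7]
grip_width: 0.0596
t 22.45 pos [ 0.5042 -0.3282  0.1419] F [ 0.3  0.1 -2.7] w 0.0596 q [-0.76  0.62  1.58 -0.    0.95  0.59]
[-82.9 -34.  -29.5]
[-83.1 -34.   -0.4]
[-82.9 -34.   25.3]
```

View pics/w14.png

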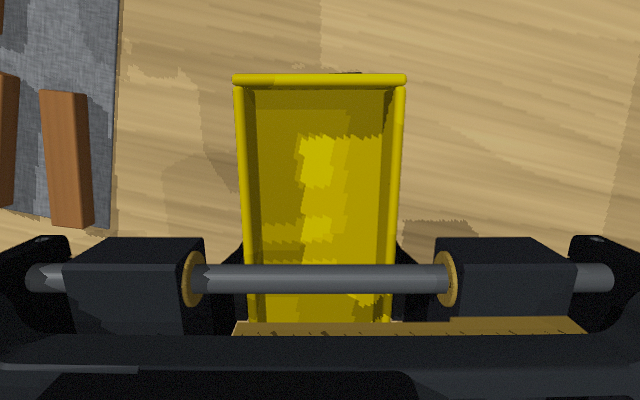

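View pics/s14.png

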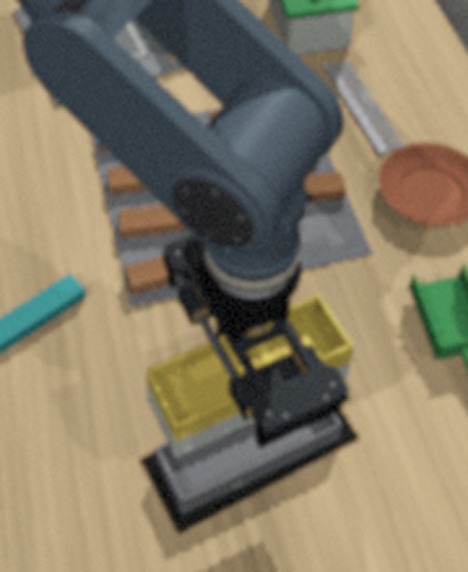

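```bash
python3 -m crank '[[-0.003,0,-0.003,0,0,0,-1],[-0.003,0.06,-0.003,0,0,0,-1],[-0.003,0.12,-0.003,0,0,0,-1],[-0.003,0.15,-0.003,0,0,0,-1],[-0.003,0.165,-0.003,0,0,0,-1],[-0.003,0.165,-0.003,0,0,0,-1],[-0.003,0.165,-0.003,0,0,0,-1]]';python3 - <<'E'
from h import *
tgt([0.505,-0.327,0.052],-77.5)
E
```

```text
time: 23.42
position: [0.5057, -0.3258, 0.0605]
tool_rot: [0.075, -0.702, 0.704, -0.076]
ft_force: [-0.2, 0.3, -2.7]
grip_width: 0.0596
row [0.002, 0.017, 0.002, -0.0005, -0.0011, -0.0004] rows>= 1 q6 0.60 turn 0
```

```bash
python3 -m crank '[[0.001,0.006,0.001,0,-0.001,0,-1],[0.001,0.012,0.001,0,-0.001,0,-1],[0.001,0.016,0.001,0,-0.001,0,-1],[0.001,0.017,0.001,0,-0.001,0,-1],[0.001,0.017,0.001,0,-0.001,0,-1]]';python3 - <<'E'
from h import *
tgt([0.505,-0.327,0.052],-77.5)
snap('side','s15',(250,230,430,390),3.5)
E
```

```text
time: 24.05
position: [0.5047, -0.3259, 0.0519]
tool_rot: [0.077, -0.703, 0.703, -0.077]
ft_force: [-0.5, 1.9, 6.1]
grip_width: 0.0595
row [-0.0001, -0.0001, 0.0023, -0.0, -0.0001, -0.0] rows>= 1 q6 0.59 turn 0
```

View pics/s15.png

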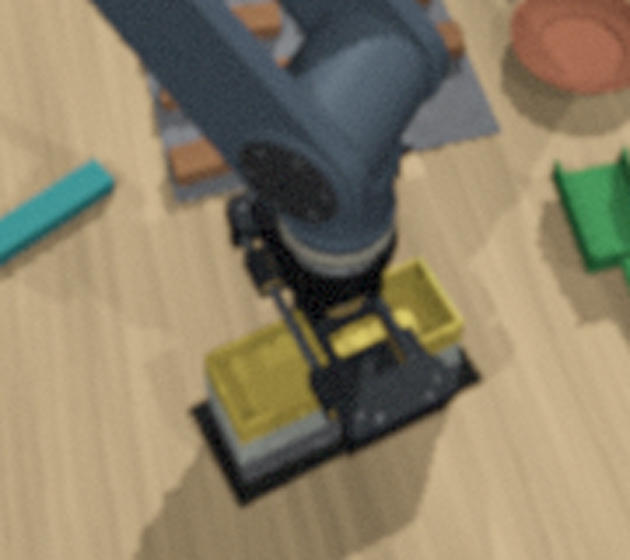

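It is seated at the nested height (TCP 0.0519, light contact). I'll release, rise and look.

```bash
python3 -m crank '[[0,0,0,0,0,0,0.5],[0,0,0,0,0,0,0.75],[0,0,0,0,0,0,0.75]]';python3 -m crank '[[0,-0.1,0,0,0,0,0.75],[0,-0.2,0,0,0,0,0.75],[0.1,-0.45,0,0,0,0,0.75],[0.1,-0.45,0,0,0,0,1],[0.1,-0.45,0,0,0,0,1],[0.1,-0.45,0,0,0,0,1],[0.1,-0.45,0,0,0,0,1]]'; python3 - <<'E'
from trough import *
state(); im,o=snap('wrist','w16'); cv2.imwrite('pics/w16.png',cv2.resize(im[10:230,220:420],None,fx=2.7,fy=2.7))
for r in trough(im,o,'yellow',.086): print('y',r)
snap('side','s16',(270,290,420,390),5)
E
```

```text
time: 24.48
position: [0.5048, -0.326, 0.0509]
tool_rot: [0.077, -0.703, 0.703, -0.077]
ft_force: [0.8, 1.1, 0.1]
grip_width: 0.0741
time: 25.35
position: [0.4555, -0.3357, 0.274]
tool_rot: [-0.078, 0.704, -0.702, 0.076]
ft_force: [-1.0, -0.1, -0.2]
grip_width: 0.087
t 25.35 pos [ 0.4555 -0.3357  0.274 ] F [-1.  -0.1 -0.2] w 0.0870 q [-0.83  0.41  1.54  0.    1.2   0.52]
y (array([ 0.50548248, -0.32445209]), 168.7340087890625, 60.651397705078125, 12.513152122497559, array([320.65168539, 127.69438202]))
```

View pics/w16.png

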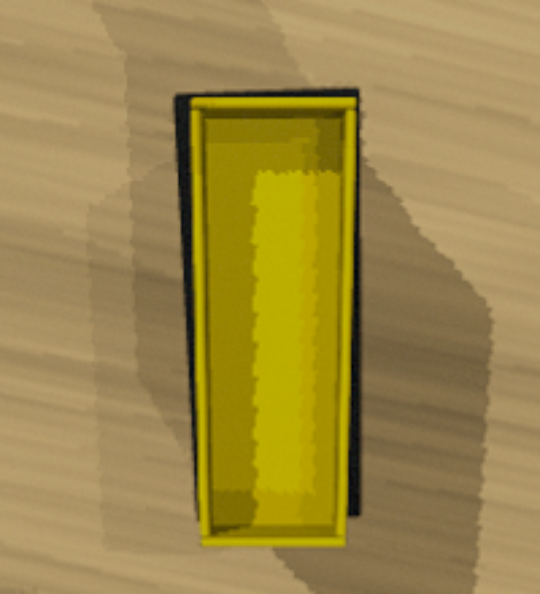

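View pics/s16.png

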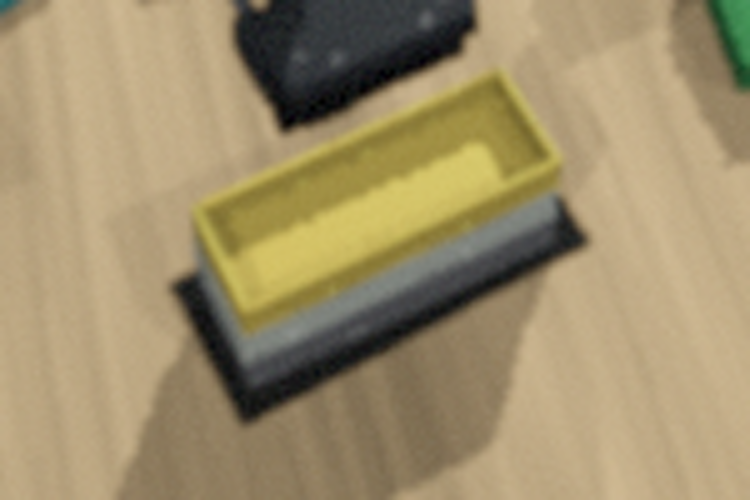

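The stack is nested straight: yellow on white on grey, yaw 12.5°. Now I'll look at the slats.

```bash
python3 - <<'E'
from h import *
tgt([0.52,0.0,0.36],-88)
E
```

```text
row [-0.2709, -0.1705, -0.6284, 0.0011, 0.0584, 0.0007] rows>= 6 q6 0.52 turn 11
```

```bash
python3 -m crank '[[-0.271,-0.17,-0.628,0,0.058,0,1],[-0.271,-0.17,-0.628,0,0.058,0,1],[-0.271,-0.17,-0.628,0,0.058,0,1],[-0.271,-0.17,-0.628,0,0.058,0,1],[-0.271,-0.17,-0.628,0,0.058,0,1],[-0.271,-0.17,-0.628,0,0.058,0,1],[-0.271,-0.17,-0.628,0,0.058,0,1],[-0.271,-0.17,-0.628,0,0.058,0,1],[-0.271,-0.17,-0.628,0,0.058,0,1]]'; cat > slats.py <<'E'
from h import *
def slats(name,y1=240,n='wrist',z=.021,quiet=False):
    im,o=snap(n,name); h=cv2.cvtColor(im,cv2.COLOR_BGR2HSV)
    m=cv2.inRange(h,(5,80,50),(14,255,220)); m[y1:]=0
    m=cv2.morphologyEx(m,cv2.MORPH_OPEN,np.ones((3,3)))
    out=[r for r in rect(m,n,z,o,600) if 100<r[1]<135 and 24<r[2]<45]
    out.sort(key=lambda r:(round(r[0][0]/.1),r[0][1]))
    if not quiet:
        for r in out: print(np.round(r[0],4),'L %.0f W %.1f yaw %.1f'%(r[1],r[2],r[3]),'px',r[4].round())
    return out,im,o
if __name__=='__main__':
    import sys; state(); slats(sys.argv[1])
E
python3 slats.py w17
```

```text
time: 26.58
position: [0.5199, -0.0019, 0.3601]
tool_rot: [-0.013, 0.707, -0.707, 0.011]
ft_force: [-0.7, 0.2, 0.6]
grip_width: 0.0871
t 26.57 pos [ 0.5199 -0.0019  0.3601] F [-0.7  0.2  0.6] w 0.0871 q [-0.22  0.26  1.52 -0.    1.37  1.32]
```

View pics/w17.png

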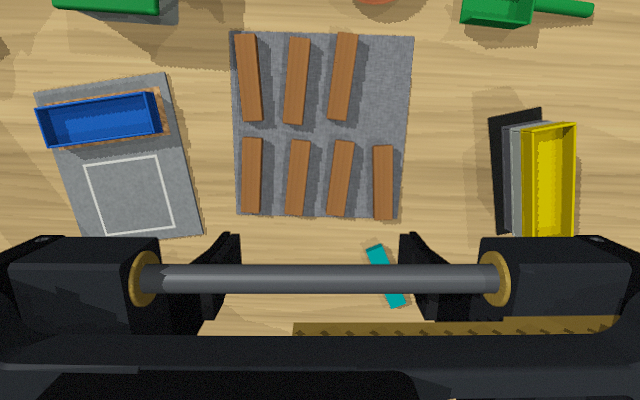

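All seven slats are in view, rows 35–220. My colour mask missed them, so I'll check the hue.

```bash
python3 - <<'E'
from h import *
im=cv2.imread('pics/w17.png'); h=cv2.cvtColor(im,cv2.COLOR_BGR2HSV)
for u,v in [(249,90),(297,90),(251,170),(384,180),(243,150),(370,100),(280,110),(210,60)]: print(u,v,h[v,u])
m=cv2.inRange(h,(5,80,50),(14,255,220)); m[240:]=0
for c in cv2.findContours(m,cv2.RETR_EXTERNAL,cv2.CHAIN_APPROX_NONE)[0]:
    if cv2.contourArea(c)>300: print(cv2.boundingRect(c),cv2.contourArea(c))
E
```

```text
249 90 [ 15 155 150]
297 90 [ 15 158 153]
251 170 [ 15 159 148]
384 180 [ 15 156 150]
243 150 [ 15 153 155]
370 100 [102  10 125]
280 110 [110  14 113]
210 60 [ 20 108 154]
```

```bash
sed -i 's/(5,80,50),(14,255,220)/(10,125,60),(17,255,230)/' slats.py; python3 - <<'E'
from slats import *
slats('w17b')
im=cv2.imread('pics/w17b.png'); cv2.imwrite('pics/w17c.png',cv2.resize(im[25:225,225:410],None,fx=3,fy=3,interpolation=cv2.INTER_CUBIC))
E
```

```text
[ 0.4891 -0.1006] L 119 W 30.6 yaw 5.3 px [382. 182.]
[ 0.4938 -0.0327] L 119 W 29.6 yaw -5.1 px [339. 178.]
[0.4926 0.0334] L 119 W 29.0 yaw -5.1 px [297. 177.]
[0.4944 0.1046] L 119 W 30.4 yaw -2.8 px [251. 174.]
[ 0.643  -0.0288] L 119 W 28.9 yaw -5.5 px [342.  76.]
[0.6344 0.037 ] L 118 W 29.3 yaw -4.6 px [296.  80.]
[0.6371 0.1046] L 118 W 31.7 yaw 4.7 px [249.  77.]
```

View pics/w17c.png

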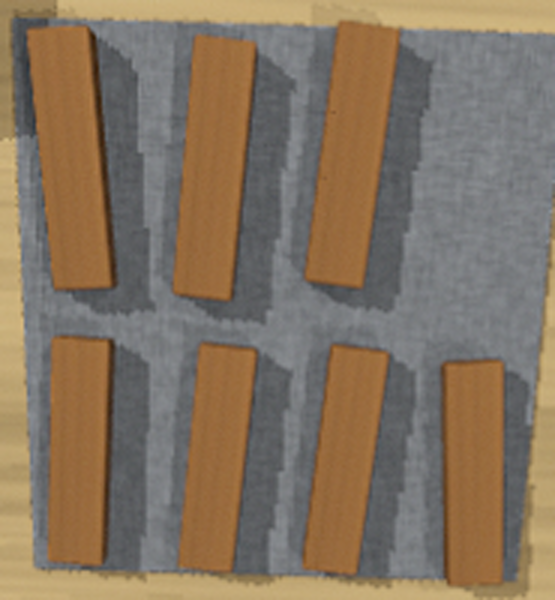

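Seven slats measured at about 68 mm pitch, which leaves room for the fingers at ~50 mm opening. First pick is the slat at (0.494, 0.105).

```bash
python3 - <<'E'
from h import *
tgt([0.4944,0.1046,0.10],-92.8);tgt([0.4944,0.1046,0.019],-92.8)
E
```

```text
row [0.0435, 0.5209, -0.2146, 0.0, 0.0263, 0.0004] rows>= 5 q6 1.32 turn 5
row [0.0433, 0.6829, -0.2146, 0.0, 0.0263, 0.0004] rows>= 6 q6 1.32 turn 5
```

```bash
python3 -m crank '[[0.043,0.521,-0.215,0,0.026,0,0.2],[0.043,0.521,-0.215,0,0.026,0,0.2],[0.043,0.521,-0.215,0,0.026,0,0.2],[0.043,0.521,-0.215,0,0.026,0,0.2],[0.043,0.521,-0.215,0,0.026,0,0.2],[0.043,0.521,-0.215,0,0.026,0,0.2],[0.043,0.6,-0.215,0,0.026,0,0.2],[0.043,0.67,-0.215,0,0.026,0,0.2],[0.043,0.67,-0.215,0,0.026,0,0.2],[0.043,0.67,-0.215,0,0.026,0,0.2]]' 25; python3 - <<'E'
from h import *
state(); snap('wrist','w18');tgt([0.4944,0.1046,0.019],-92.8)
E
```

```text
time: 27.92
position: [0.4966, 0.1052, 0.0277]
tool_rot: [-0.018, -0.707, 0.707, 0.015]
ft_force: [1.0, 0.7, 1.2]
grip_width: 0.052
t 27.93 pos [0.4966 0.1052 0.0277] F [1.  0.7 1.2] w 0.0520 q [-0.01  0.73  1.87 -0.    0.54  1.61]
row [0.0046, 0.0179, 0.0018, 0.0, 0.0007, -0.0013] rows>= 1 q6 1.61 turn 0
```

View pics/w18.png

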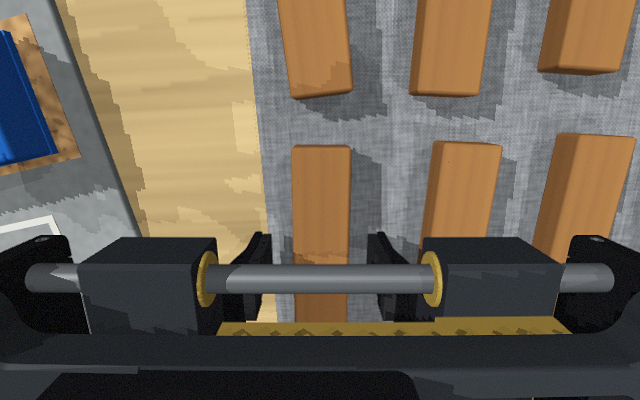

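The slat is centred between the fingers, so I'll lower, grip and lift.

```bash
python3 -m crank '[[0.002,0.016,0.001,0,0,0,0.2],[0.002,0.016,0.001,0,0,0,0.2],[0.002,0.016,0.001,0,0,0,0.2],[0.002,0.016,0.001,0,0,0,-1],[0.002,0.016,0.001,0,0,0,-1],[0.002,0.016,0.001,0,0,0,-1],[0.002,0.016,0.001,0,0,0,-1],[0.002,0.016,0.001,0,0,0,-1]]' 25;python3 -m crank '[[0,-0.03,0,0,0,0,-1],[0,-0.12,0,0,0,0,-1],[0,-0.24,0,0,0,0,-1],[0,-0.24,0,0,0,0,-1],[0,-0.24,0,0,0,0,-1]]'; python3 - <<'E'
from h import *
state(); snap('wrist','w19');tgt([0.4929,0.3155,0.12],9.4);tgt([0.4081,0.3015,0.12],9.4)
E
```

```text
time: 28.98
position: [0.494, 0.1054, 0.0181]
tool_rot: [0.016, 0.707, -0.707, -0.016]
ft_force: [-0.3, -0.7, 0.3]
grip_width: 0.0299
time: 29.6
position: [0.4935, 0.1054, 0.1386]
tool_rot: [0.016, 0.707, -0.707, -0.016]
ft_force: [-0.9, 0.4, -1.5]
grip_width: 0.0299
t 29.60 pos [0.4935 0.1054 0.1386] F [-0.9  0.4 -1.5] w 0.0299 q [-0.01  0.52  1.82 -0.    0.8   1.61]
row [0.0193, 0.0354, -0.4198, -0.0004, 0.4332, 0.0004] rows>= 8 q6 1.61 turn 78
row [0.1874, 0.0357, -0.384, -0.0004, 0.4332, 0.0004] rows>= 8 q6 1.61 turn 78
```

View pics/w19.png

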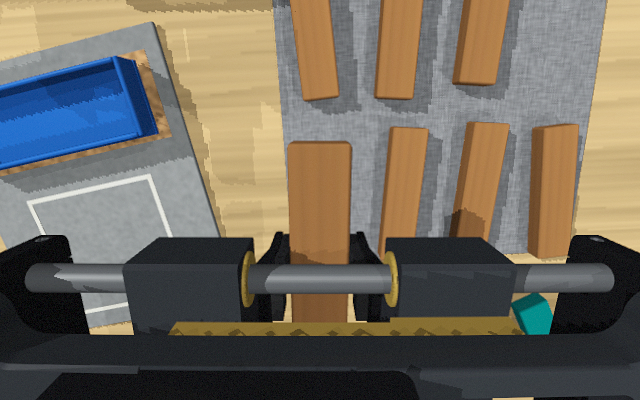

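```bash
sed -i 's/def tgt(pos,jaw=None,grip=None):/def tgt(pos,jaw=None,p=360):/; s/((jaw-cur+90)%180-90)/((jaw-cur+p\/2)%p-p\/2)/' h.py; python3 - <<'E'
from h import *
tgt([0.4929,0.3155,0.12],9.4)
E
```

```text
row [0.0193, 0.0354, -0.4198, 0.0005, -0.5668, 0.0004] rows>= 10 q6 1.61 turn 102
```

```bash
python3 -m crank '[[0.019,0.01,-0.42,0,-0.567,0,-1],[0.019,0.01,-0.42,0,-0.567,0,-1],[0.019,0.01,-0.42,0,-0.567,0,-1],[0.019,0.01,-0.42,0,-0.567,0,-1],[0.019,0.01,-0.42,0,-0.567,0,-1],[0.019,0.01,-0.42,0,-0.567,0,-1],[0.019,0.01,-0.42,0,-0.567,0,-1],[0.019,0.01,-0.42,0,-0.567,0,-1],[0.019,0.01,-0.42,0,-0.567,0,-1],[0.019,0.01,-0.42,0,-0.567,0,-1]]'; python3 - <<'E'
from h import *
state(); tgt([0.4929,0.3155,0.05],9.4); snap('wrist','w20')
E
```

```text
time: 30.9
position: [0.4926, 0.315, 0.1307]
tool_rot: [0.542, -0.457, 0.455, -0.539]
ft_force: [0.1, -0.1, -0.7]
grip_width: 0.0297
t 30.90 pos [0.4926 0.315  0.1307] F [ 0.1 -0.1 -0.7] w 0.0297 q [0.38 0.61 1.63 0.   0.91 0.21]
row [-0.0011, 0.1613, 0.0015, 0.0016, 0.0013, 0.0003] rows>= 2 q6 0.21 turn 0
```

View pics/w20.png

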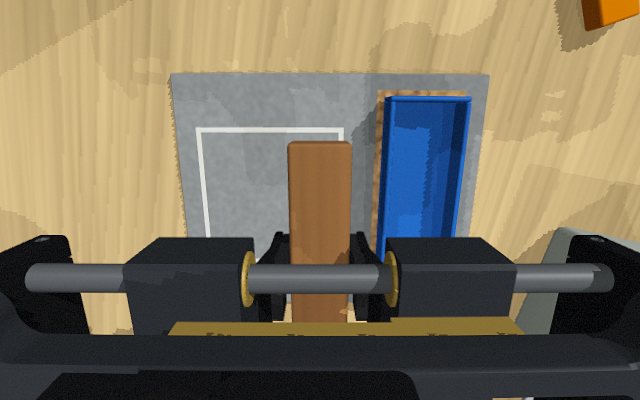

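```bash
cat >> h.py <<'E'
def edge(uvs,dz=.003):
    o=robot.get_obs()
    for p in toplane('wrist',uvs,o['position'][2]+dz,o): print('edge tool mm',(R.from_quat(o['tool_rot']).inv().apply(p-o['position'])*1000).round(1))
E
python3 - <<'E'
from h import *
edge([[288,142],[351,142]])
E
```

```text
edge tool mm [-60.9  -3.  -13.9]
edge tool mm [-60.9  -3.1  14.5]
```

```bash
python3 -m crank '[[-0.002,0.09,0.001,0,0.001,0,-1],[-0.002,0.17,0.001,0,0.001,0,-1],[-0.002,0.195,0.001,0,0.001,0,-1],[-0.002,0.195,0.001,0,0.001,0,-1],[-0.002,0.195,0.001,0,0.001,0,-1],[-0.002,0.195,0.001,0,0.001,0,-1]]'; python3 - <<'E'
from h import *
state(); tgt([0.4929,0.3155,0.021],9.4)
E
```

```text
time: 31.7
position: [0.4954, 0.3171, 0.037]
tool_rot: [-0.538, 0.458, -0.459, 0.54]
ft_force: [-0.2, 0.3, -0.5]
grip_width: 0.0297
t 31.70 pos [0.4954 0.3171 0.037 ] F [-0.2  0.3 -0.5] w 0.0297 q [0.38 0.76 1.66 0.   0.71 0.22]
row [0.0024, 0.032, -0.0055, -0.0009, -0.0009, -0.0002] rows>= 1 q6 0.22 turn 0
```

```bash
python3 -m crank '[[0.001,0.012,-0.001,0,0,0,-1],[0.001,0.022,-0.001,0,0,0,-1],[0.001,0.026,-0.001,0,0,0,-1],[0.001,0.026,-0.001,0,0,0,-1],[0.001,0.026,-0.001,0,0,0,-1]]'; python3 - <<'E'
from h import *
state(); tgt([0.4929,0.3155,0.021],9.4)
E
```

```text
time: 32.33
position: [0.494, 0.3161, 0.0225]
tool_rot: [0.539, -0.458, 0.458, -0.539]
ft_force: [0.0, -0.5, 0.4]
grip_width: 0.0298
t 32.33 pos [0.494  0.3161 0.0225] F [ 0.  -0.5  0.4] w 0.0298 q [ 0.38  0.79  1.67 -0.    0.69  0.22]
row [0.0009, 0.003, -0.0024, 0.0, -0.0008, 0.0] rows>= 1 q6 0.22 turn 0
```

```bash
python3 -m crank '[[0,0.003,-0.002,0,0,0,-1],[0,0.003,-0.002,0,0,0,-1],[0,0.003,-0.002,0,0,0,0],[0,0.003,-0.002,0,0,0,0.15],[0,0.003,-0.002,0,0,0,0.15]]'; python3 -m crank '[[0,-0.1,0,0,0,0,0.15],[0,-0.22,0,0,0,0,0.2],[0.1,-0.4,0,0,0,0,0.2],[0.1,-0.5,0,0,0,0,0.2],[0.1,-0.5,0,0,0,0,0.2],[0.1,-0.5,0,0,0,0,0.2]]'; python3 - <<'E'
from slats import *
state(); slats('w21',z=.024); tgt([0.52,0,0.36],-88)
E
```

```text
time: 32.95
position: [0.493, 0.316, 0.0211]
tool_rot: [-0.539, 0.458, -0.458, 0.539]
ft_force: [-0.3, 0.6, 0.8]
grip_width: 0.0475
time: 33.7
position: [0.5023, 0.2666, 0.2734]
tool_rot: [-0.537, 0.457, -0.459, 0.54]
ft_force: [-0.5, -0.3, -1.1]
grip_width: 0.0524
t 33.70 pos [0.5023 0.2666 0.2734] F [-0.5 -0.3 -1.1] w 0.0524 q [0.29 0.41 1.54 0.   1.19 0.13]
[0.4924 0.3171] L 117 W 27.9 yaw -80.5 px [317. 130.]
row [0.5321, -0.1775, -0.0477, -0.0002, 0.5401, -0.0004] rows>= 10 q6 0.13 turn 97
```

View pics/w21.png

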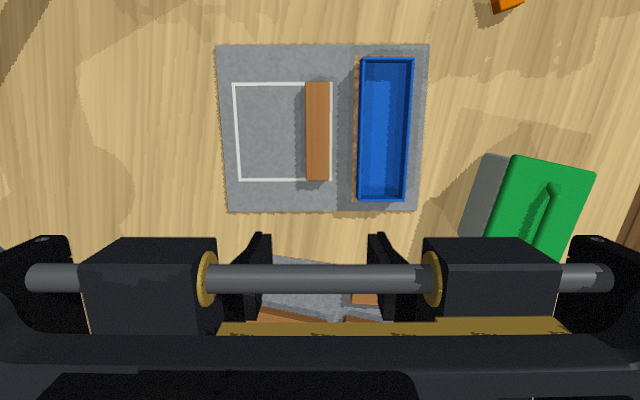

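Slat 1 is inside the square on the cork side, within about 1.5 mm. Next I go to the overview.

```bash
python3 -m crank '[[0.532,-0.178,-0.048,0,0.54,0,0.2],[0.532,-0.178,-0.048,0,0.54,0,0.2],[0.532,-0.178,-0.048,0,0.54,0,0.2],[0.532,-0.178,-0.048,0,0.54,0,0.2],[0.532,-0.178,-0.048,0,0.54,0,0.2],[0.532,-0.178,-0.048,0,0.54,0,0.2],[0.532,-0.178,-0.048,0,0.54,0,0.2],[0.532,-0.178,-0.048,0,0.54,0,0.2],[0.532,-0.178,-0.048,0,0.54,0,0.2],[0.532,-0.178,-0.048,0,0.54,0,0.2]]'; python3 -c "
from slats import *
out,im,o=slats('w22'); r=min(out,key=lambda r:abs(r[0][0]-.4926)+abs(r[0][1]-.0334)); state(); tgt([*r[0],.1],-90+r[3]); tgt([*r[0],.026],-90+r[3])"
```

```text
time: 35.0
position: [0.5193, 0.0007, 0.3576]
tool_rot: [-0.015, 0.707, -0.707, 0.012]
ft_force: [0.2, 0.6, 0.1]
grip_width: 0.0522
[ 0.4888 -0.1008] L 119 W 30.1 yaw 4.9 px [384. 182.]
[ 0.4939 -0.0327] L 119 W 29.7 yaw -5.1 px [341. 177.]
[0.4927 0.0335] L 119 W 28.7 yaw -5.0 px [299. 176.]
[0.4934 0.3148] L 126 W 29.7 yaw -80.8 px [118. 170.]
[ 0.643  -0.0288] L 118 W 29.0 yaw -5.5 px [344.  74.]
[0.6344 0.037 ] L 118 W 29.2 yaw -4.7 px [298.  79.]
[0.6371 0.1046] L 118 W 31.6 yaw 4.6 px [251.  75.]
t 35.05 pos [0.5194 0.0006 0.358 ] F [-0.5  0.2  0.6] w 0.0523 q [-0.21  0.26  1.52  0.    1.36  1.32]
row [0.0488, 0.5163, -0.0673, 0.0003, 0.0402, 0.0013] rows>= 5 q6 1.32 turn 7
row [0.0482, 0.6643, -0.0671, 0.0003, 0.0402, 0.0013] rows>= 6 q6 1.32 turn 7
```

```bash
python3 -m crank '[[0.049,0.516,-0.067,0,0.04,0,0.2],[0.049,0.516,-0.067,0,0.04,0,0.2],[0.049,0.516,-0.067,0,0.04,0,0.2],[0.049,0.516,-0.067,0,0.04,0,0.2],[0.049,0.516,-0.067,0,0.04,0,0.2],[0.049,0.6,-0.067,0,0.04,0,0.2],[0.049,0.66,-0.067,0,0.04,0,0.2],[0.049,0.66,-0.067,0,0.04,0,0.2],[0.049,0.66,-0.067,0,0.04,0,0.2],[0.049,0.66,-0.067,0,0.04,0,0.2]]' 25; python3 - <<'E'
from h import *
state(); snap('wrist','w23');tgt([0.4926,0.0335,0.019],-95)
E
```

```text
time: 36.3
position: [0.4958, 0.0326, 0.0318]
tool_rot: [-0.033, -0.706, 0.707, 0.03]
ft_force: [-0.7, 0.2, 0.8]
grip_width: 0.0523
t 36.30 pos [0.4958 0.0326 0.0318] F [-0.7  0.2  0.8] w 0.0523 q [-0.16  0.71  1.9  -0.    0.52  1.5 ]
row [0.0062, 0.0252, -0.0012, -0.0001, -0.0007, -0.001] rows>= 1 q6 1.50 turn 0
```

View pics/w23.png

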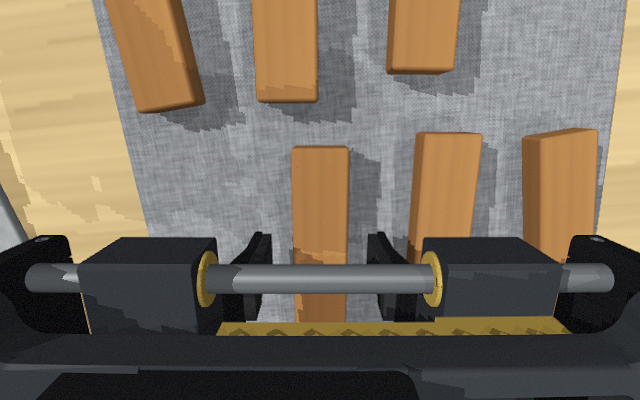

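```bash
python3 -m crank '[[0.003,0.019,0,0,0,0,0.2],[0.003,0.019,0,0,0,0,0.2],[0.003,0.019,0,0,0,0,0.2],[0.003,0.019,0,0,0,0,-1],[0.003,0.019,0,0,0,0,-1],[0.003,0.019,0,0,0,0,-1],[0.003,0.019,0,0,0,0,-1],[0.003,0.019,0,0,0,0,-1]]' 25;python3 -m crank '[[0,-0.03,0,0,0,0,-1],[0,-0.12,0,0,0,0,-1],[0,-0.24,0,0,0,0,-1],[0,-0.24,0,0,0,0,-1],[0,-0.24,0,0,0,0,-1]]'; python3 - <<'E'
from h import *
state(); snap('wrist','w24');tgt([0.4081,0.3015,0.13],9.4)
E
```

```text
time: 37.35
position: [0.493, 0.0329, 0.0206]
tool_rot: [-0.032, -0.706, 0.706, 0.032]
ft_force: [-0.4, -1.1, 0.2]
grip_width: 0.03
time: 37.98
position: [0.4925, 0.033, 0.1411]
tool_rot: [-0.032, -0.706, 0.706, 0.032]
ft_force: [0.5, -0.1, -0.2]
grip_width: 0.0295
t 37.98 pos [0.4925 0.033  0.1411] F [ 0.5 -0.1 -0.2] w 0.0295 q [-0.16  0.5   1.85 -0.    0.79  1.5 ]
row [0.2152, 0.0208, -0.5196, 0.0005, -0.5808, 0.0003] rows>= 10 q6 1.50 turn 105
```

```bash
python3 -m crank '[[0.215,0.01,-0.52,0,-0.581,0,-1],[0.215,0.01,-0.52,0,-0.581,0,-1],[0.215,0.01,-0.52,0,-0.581,0,-1],[0.215,0.01,-0.52,0,-0.581,0,-1],[0.215,0.01,-0.52,0,-0.581,0,-1],[0.215,0.01,-0.52,0,-0.581,0,-1],[0.215,0.01,-0.52,0,-0.581,0,-1],[0.215,0.01,-0.52,0,-0.581,0,-1],[0.215,0.01,-0.52,0,-0.581,0,-1],[0.215,0.01,-0.52,0,-0.581,0,-1]]'; python3 - <<'E'
from h import *
state(); tgt([0.4081,0.3015,0.0236],9.4); snap('wrist','w25')
E
```

```text
time: 39.28
position: [0.4079, 0.3009, 0.1336]
tool_rot: [0.542, -0.457, 0.455, -0.539]
ft_force: [0.3, -0.5, -0.5]
grip_width: 0.0298
t 39.27 pos [0.4079 0.3009 0.1336] F [ 0.3 -0.5 -0.5] w 0.0298 q [0.41 0.53 1.82 0.   0.8  0.25]
row [-0.0013, 0.22, 0.0016, 0.0015, 0.0017, 0.0004] rows>= 2 q6 0.25 turn 0
```

View pics/w25.png

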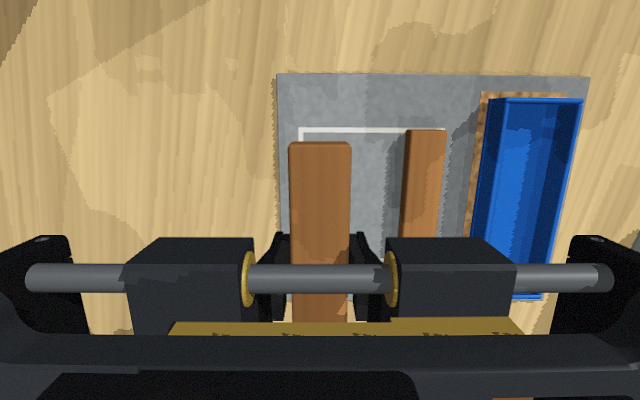

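```bash
python3 -m crank '[[-0.002,0.09,0.001,0,0.001,0,-1],[-0.002,0.17,0.001,0,0.001,0,-1],[-0.002,0.2,0.001,0,0.001,0,-1],[-0.002,0.2,0.001,0,0.001,0,-1],[-0.002,0.2,0.001,0,0.001,0,-1],[-0.002,0.2,0.001,0,0.001,0,-1],[-0.002,0.2,0.001,0,0.001,0,-1],[-0.002,0.2,0.001,0,0.001,0,-1]]'; python3 - <<'E'
from h import *
state(); tgt([0.4081,0.3015,0.0236],9.4)
E
```

```text
time: 40.33
position: [0.4098, 0.3027, 0.0361]
tool_rot: [-0.538, 0.458, -0.458, 0.539]
ft_force: [0.4, -0.4, -0.2]
grip_width: 0.0299
t 40.33 pos [0.4098 0.3027 0.0361] F [ 0.4 -0.4 -0.2] w 0.0299 q [ 0.42  0.71  1.87 -0.    0.56  0.26]
row [0.0019, 0.025, -0.0038, -0.0003, -0.0008, -0.0001] rows>= 1 q6 0.26 turn 0
```

```bash
python3 -m crank '[[0.001,0.01,-0.003,0,-0.001,0,-1],[0.001,0.018,-0.003,0,-0.001,0,-1],[0.001,0.022,-0.003,0,-0.001,0,-1],[0.001,0.022,-0.003,0,-0.001,0,-1],[0.001,0.022,-0.003,0,-0.001,0,-1],[0.001,0.022,-0.003,0,-0.001,0,-1]]'; python3 - <<'E'
from h import *
state(); tgt([0.4081,0.3015,0.0236],9.4)
E
```

```text
time: 41.08
position: [0.4082, 0.3019, 0.0246]
tool_rot: [-0.539, 0.457, -0.457, 0.539]
ft_force: [0.3, -0.8, 0.2]
grip_width: 0.0298
t 41.08 pos [0.4082 0.3019 0.0246] F [ 0.3 -0.8  0.2] w 0.0298 q [ 0.42  0.73  1.87 -0.    0.54  0.25]
row [0.0007, 0.002, -0.0004, -0.0001, 0.0002, -0.0] rows>= 1 q6 0.25 turn 0
```

```bash
python3 -m crank '[[0,0.002,0,0,0,0,-1],[0,0.002,0,0,0,0,-1],[0,0.002,0,0,0,0,0],[0,0.002,0,0,0,0,0.15],[0,0.002,0,0,0,0,0.15]]'; python3 -m crank '[[0,-0.1,0,0,0,0,0.15],[0,-0.22,0,0,0,0,0.2],[0.1,-0.4,0.1,0,0,0,0.2],[0.1,-0.5,0.1,0,0,0,0.2],[0.1,-0.5,0.1,0,0,0,0.2],[0.1,-0.5,0.1,0,0,0,0.2]]'; python3 - <<'E'
from slats import *
state(); slats('w26',z=.024); tgt([0.52,0,0.36],-88)
E
```

```text
time: 41.7
position: [0.4081, 0.3018, 0.0236]
tool_rot: [0.539, -0.457, 0.457, -0.539]
ft_force: [-1.1, 0.3, -0.1]
grip_width: 0.0477
time: 42.45
position: [0.4679, 0.2608, 0.2765]
tool_rot: [-0.537, 0.456, -0.459, 0.541]
ft_force: [-1.1, -0.3, -0.3]
grip_width: 0.0523
t 42.45 pos [0.4679 0.2608 0.2765] F [-1.1 -0.3 -0.3] w 0.0523 q [ 0.3   0.36  1.61 -0.    1.16  0.14]
[0.4087 0.3031] L 117 W 29.6 yaw -80.6 px [276. 130.]
[0.4922 0.3167] L 117 W 29.0 yaw -80.6 px [345. 130.]
row [0.5317, -0.1714, 0.022, -0.0004, 0.541, -0.0006] rows>= 10 q6 0.14 turn 97
```

View pics/w26.png

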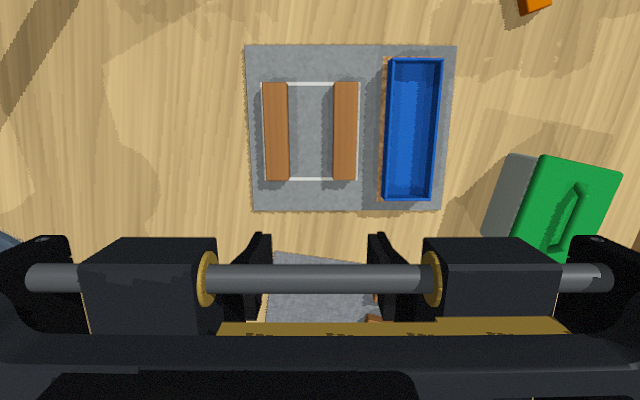

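Layer 1 is good: parallel, 85 mm apart, inside the square. Next pick.

```bash
python3 -m crank '[[0.532,-0.17,0.022,0,0.541,0,0.2],[0.532,-0.17,0.022,0,0.541,0,0.2],[0.532,-0.17,0.022,0,0.541,0,0.2],[0.532,-0.17,0.022,0,0.541,0,0.2],[0.532,-0.17,0.022,0,0.541,0,0.2],[0.532,-0.17,0.022,0,0.541,0,0.2],[0.532,-0.17,0.022,0,0.541,0,0.2],[0.532,-0.17,0.022,0,0.541,0,0.2],[0.532,-0.17,0.022,0,0.541,0,0.2],[0.532,-0.17,0.022,0,0.541,0,0.2]]'; python3 -c "
from slats import *
out,im,o=slats('w27'); r=min(out,key=lambda r:abs(r[0][0]-.637)+abs(r[0][1]-.1046)); state(); tgt([*r[0],.1],-90+r[3]); tgt([*r[0],.026],-90+r[3])"
```

```text
time: 43.75
position: [0.5189, 0.0008, 0.3564]
tool_rot: [-0.015, 0.707, -0.707, 0.012]
ft_force: [1.2, 0.8, 0.3]
grip_width: 0.0524
[0.4095 0.3002] L 126 W 31.9 yaw -80.6 px [133. 222.]
[ 0.4888 -0.0998] L 120 W 30.3 yaw 5.8 px [385. 181.]
[ 0.4939 -0.0327] L 119 W 29.7 yaw -5.0 px [341. 177.]
[0.4933 0.3149] L 127 W 29.8 yaw -80.9 px [118. 170.]
[ 0.643  -0.0286] L 118 W 29.0 yaw -5.6 px [344.  74.]
[0.6344 0.0371] L 118 W 29.3 yaw -4.8 px [298.  78.]
[0.637  0.1045] L 118 W 31.5 yaw 4.7 px [250.  75.]
t 43.80 pos [0.5191 0.0007 0.3567] F [ 0.8  0.1 -0.1] w 0.0522 q [-0.21  0.26  1.53  0.    1.36  1.32]
row [-0.2457, 0.5128, -0.1979, 0.0004, -0.0138, 0.0012] rows>= 5 q6 1.32 turn 2
row [-0.2462, 0.6608, -0.1978, 0.0004, -0.0138, 0.0012] rows>= 6 q6 1.32 turn 2
```

```bash
python3 -m crank '[[-0.246,0.513,-0.198,0,-0.014,0,0.2],[-0.246,0.513,-0.198,0,-0.014,0,0.2],[-0.246,0.513,-0.198,0,-0.014,0,0.2],[-0.246,0.513,-0.198,0,-0.014,0,0.2],[-0.246,0.513,-0.198,0,-0.014,0,0.2],[-0.246,0.6,-0.198,0,-0.014,0,0.2],[-0.246,0.66,-0.198,0,-0.014,0,0.2],[-0.246,0.66,-0.198,0,-0.014,0,0.2],[-0.246,0.66,-0.198,0,-0.014,0,0.2],[-0.246,0.66,-0.198,0,-0.014,0,0.2]]' 25; python3 - <<'E'
from h import *
state(); snap('wrist','w28');tgt([0.637,0.1045,0.019],-85.3)
E
```

```text
time: 45.05
position: [0.6407, 0.1034, 0.0304]
tool_rot: [0.027, -0.706, 0.707, -0.03]
ft_force: [-0.3, 0.3, 0.1]
grip_width: 0.0521
t 45.05 pos [0.6407 0.1034 0.0304] F [-0.3  0.3  0.1] w 0.0521 q [-0.01  0.82  1.5   0.    0.81  1.48]
row [0.0072, 0.0228, -0.0028, -0.0001, -0.0006, -0.001] rows>= 1 q6 1.48 turn 0
```

View pics/w28.png

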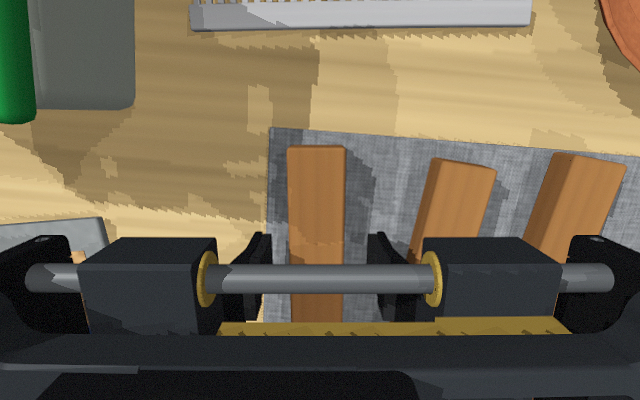

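```bash
python3 -m crank '[[0.003,0.019,-0.002,0,0,0,0.2],[0.003,0.019,-0.002,0,0,0,0.2],[0.003,0.019,-0.002,0,0,0,0.2],[0.003,0.019,-0.002,0,0,0,-1],[0.003,0.019,-0.002,0,0,0,-1],[0.003,0.019,-0.002,0,0,0,-1],[0.003,0.019,-0.002,0,0,0,-1],[0.003,0.019,-0.002,0,0,0,-1]]' 25;python3 -m crank '[[0,-0.03,0,0,0,0,-1],[0,-0.12,0,0,0,0,-1],[0,-0.24,0,0,0,0,-1],[0,-0.24,0,0,0,0,-1],[0,-0.24,0,0,0,0,-1]]'; python3 - <<'E'
from h import *
state(); snap('wrist','w29');tgt([0.4435,0.3509,0.13],-80.6)
E
```

```text
time: 46.1
position: [0.6379, 0.1043, 0.0191]
tool_rot: [0.028, -0.707, 0.707, -0.028]
ft_force: [0.9, -0.3, 0.9]
grip_width: 0.0296
time: 46.72
position: [0.6375, 0.1044, 0.1398]
tool_rot: [0.028, -0.707, 0.707, -0.028]
ft_force: [0.0, -0.4, -0.5]
grip_width: 0.0296
t 46.73 pos [0.6375 0.1044 0.1398] F [ 0.  -0.4 -0.5] w 0.0296 q [-0.01  0.67  1.46 -0.    1.01  1.48]
row [0.3461, 0.0179, -0.5223, 0.0001, -0.0268, 0.0006] rows>= 6 q6 1.48 turn 5
```

```bash
python3 -m crank '[[0.346,0.01,-0.522,0,-0.027,0,-1],[0.346,0.01,-0.522,0,-0.027,0,-1],[0.346,0.01,-0.522,0,-0.027,0,-1],[0.346,0.01,-0.522,0,-0.027,0,-1],[0.346,0.01,-0.522,0,-0.027,0,-1],[0.346,0.01,-0.522,0,-0.027,0,-1],[0.346,0.01,-0.522,0,-0.027,0,-1],[0.346,0.01,-0.522,0,-0.027,0,-1],[0.346,0.01,-0.522,0,-0.027,0,-1]]'; python3 - <<'E'
from h import *
state(); tgt([0.4435,0.3509,0.0401],-80.6); snap('wrist','w30')
E
```

```text
time: 47.9
position: [0.4458, 0.3495, 0.1338]
tool_rot: [0.057, -0.705, 0.705, -0.057]
ft_force: [-0.6, -0.6, 0.1]
grip_width: 0.0297
t 47.90 pos [0.4458 0.3495 0.1338] F [-0.6 -0.6  0.1] w 0.0297 q [ 0.47  0.59  1.67 -0.    0.88  1.88]
row [0.004, 0.1875, -0.0034, -0.0, -0.0006, 0.0] rows>= 2 q6 1.88 turn 0
```

View pics/w30.png

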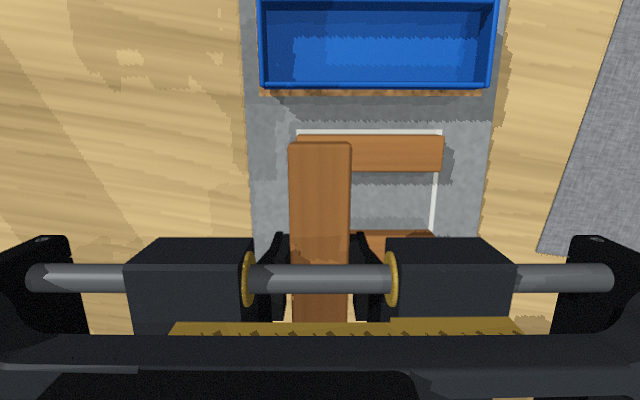

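```bash
python3 -m crank '[[0.003,0.08,-0.003,0,-0.001,0,-1],[0.003,0.14,-0.003,0,-0.001,0,-1],[0.003,0.165,-0.003,0,-0.001,0,-1],[0.003,0.165,-0.003,0,-0.001,0,-1],[0.003,0.165,-0.003,0,-0.001,0,-1],[0.003,0.165,-0.003,0,-0.001,0,-1],[0.003,0.165,-0.003,0,-0.001,0,-1],[0.003,0.165,-0.003,0,-0.001,0,-1]]'; python3 - <<'E'
from h import *
state(); tgt([0.4433,0.3509,0.0403],-80.6)
E
```

```text
time: 48.95
position: [0.443, 0.3521, 0.052]
tool_rot: [-0.059, 0.705, -0.705, 0.059]
ft_force: [-0.5, 0.2, -0.3]
grip_width: 0.0294
t 48.95 pos [0.443  0.3521 0.052 ] F [-0.5  0.2 -0.3] w 0.0294 q [ 0.47  0.72  1.72 -0.    0.7   1.88]
row [-0.0001, 0.0233, 0.0025, 0.0001, 0.0012, -0.0002] rows>= 1 q6 1.88 turn 0
```

```bash
python3 -m crank '[[0,0.01,0.002,0,0.001,0,-1],[0,0.018,0.002,0,0.001,0,-1],[0,0.021,0.002,0,0.001,0,-1],[0,0.021,0.002,0,0.001,0,-1],[0,0.021,0.002,0,0.001,0,-1],[0,0.021,0.002,0,0.001,0,-1]]'; python3 - <<'E'
from h import *
state(); tgt([0.4433,0.3509,0.0403],-80.6)
E
```

```text
time: 49.7
position: [0.4432, 0.351, 0.0412]
tool_rot: [-0.058, 0.705, -0.705, 0.058]
ft_force: [-0.1, 0.3, -0.3]
grip_width: 0.0296
t 49.70 pos [0.4432 0.351  0.0412] F [-0.1  0.3 -0.3] w 0.0296 q [ 0.47  0.74  1.72 -0.    0.68  1.88]
row [-0.0002, 0.0018, 0.0003, 0.0, 0.0002, -0.0001] rows>= 1 q6 1.88 turn 0
```

```bash
python3 -m crank '[[0,0.002,0,0,0,0,-1],[0,0.002,0,0,0,0,-1],[0,0.002,0,0,0,0,0],[0,0.002,0,0,0,0,0.15],[0,0.002,0,0,0,0,0.15]]'; python3 -m crank '[[0,-0.1,0,0,0,0,0.15],[0,-0.22,0,0,0,0,0.2],[0.1,-0.4,0,0,0,0,0.2],[0.1,-0.5,0,0,0,0,0.2],[0.1,-0.5,0,0,0,0,0.2],[0.1,-0.5,0,0,0,0,0.2]]'; python3 - <<'E'
from slats import *
state(); slats('w31',z=.042); tgt([0.52,0,0.36],-88)
E
```

```text
time: 50.32
position: [0.4431, 0.351, 0.0401]
tool_rot: [0.058, -0.705, 0.705, -0.058]
ft_force: [0.2, -0.2, -0.2]
grip_width: 0.0478
time: 51.08
position: [0.3943, 0.3433, 0.2924]
tool_rot: [-0.056, 0.706, -0.704, 0.06]
ft_force: [-1.3, 1.4, -0.3]
grip_width: 0.0522
t 51.08 pos [0.3943 0.3433 0.2924] F [-1.3  1.4 -0.3] w 0.0522 q [ 0.5   0.32  1.62 -0.    1.19  1.91]
[ 0.4919 -0.0061] L 113 W 40.4 yaw -5.1 px [607. 143.]
row [-0.1369, -0.1391, 0.7177, 0.0002, 0.0413, -0.0005] rows>= 6 q6 1.91 turn 7
```

View pics/w31.png

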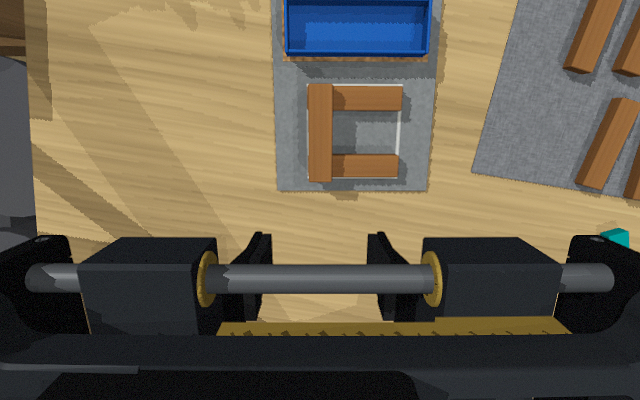

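Slat 3 lies square across the layer-1 pair at its left ends. Now slat 4.

```bash
python3 -m crank '[[-0.137,-0.139,0.718,0,0.041,0,0.2],[-0.137,-0.139,0.718,0,0.041,0,0.2],[-0.137,-0.139,0.718,0,0.041,0,0.2],[-0.137,-0.139,0.718,0,0.041,0,0.2],[-0.137,-0.139,0.718,0,0.041,0,0.2],[-0.137,-0.139,0.718,0,0.041,0,0.2],[-0.137,-0.139,0.718,0,0.041,0,0.2],[-0.137,-0.139,0.718,0,0.041,0,0.2],[-0.137,-0.139,0.718,0,0.041,0,0.2],[-0.137,-0.139,0.718,0,0.041,0,0.2]]'; python3 -c "
from slats import *
out,im,o=slats('w32'); r=min(out,key=lambda r:abs(r[0][0]-.634)+abs(r[0][1]-.037)); state(); tgt([*r[0],.1],-90+r[3]); tgt([*r[0],.026],-90+r[3])"
```

```text
time: 52.38
position: [0.5196, 0.0013, 0.3591]
tool_rot: [-0.014, 0.707, -0.707, 0.013]
ft_force: [-1.3, 1.4, -0.7]
grip_width: 0.0522
[ 0.4887 -0.1008] L 119 W 29.9 yaw 4.8 px [384. 182.]
[ 0.4939 -0.0327] L 119 W 29.7 yaw -5.0 px [341. 178.]
[ 0.6429 -0.0286] L 118 W 29.1 yaw -5.5 px [344.  76.]
[0.6344 0.0371] L 118 W 29.2 yaw -4.7 px [298.  80.]
t 52.42 pos [0.5197 0.0011 0.3593] F [-0.2  0.3 -0.7] w 0.0526 q [-0.21  0.25  1.52  0.    1.36  1.32]
row [-0.2322, 0.5186, -0.0632, 0.0001, 0.0382, 0.0002] rows>= 5 q6 1.32 turn 7
row [-0.2323, 0.6666, -0.0632, 0.0001, 0.0382, 0.0002] rows>= 6 q6 1.32 turn 7
```

```bash
python3 -m crank '[[-0.232,0.519,-0.063,0,0.038,0,0.2],[-0.232,0.519,-0.063,0,0.038,0,0.2],[-0.232,0.519,-0.063,0,0.038,0,0.2],[-0.232,0.519,-0.063,0,0.038,0,0.2],[-0.232,0.519,-0.063,0,0.038,0,0.2],[-0.232,0.6,-0.063,0,0.038,0,0.2],[-0.232,0.666,-0.063,0,0.038,0,0.2],[-0.232,0.666,-0.063,0,0.038,0,0.2],[-0.232,0.666,-0.063,0,0.038,0,0.2],[-0.232,0.666,-0.063,0,0.038,0,0.2]]' 25; python3 - <<'E'
from h import *
state(); snap('wrist','w33');tgt([0.6344,0.0371,0.019],-94.7)
E
```

```text
time: 53.68
position: [0.6364, 0.0355, 0.0286]
tool_rot: [-0.031, -0.706, 0.707, 0.028]
ft_force: [-0.2, 0.2, -0.8]
grip_width: 0.0522
t 53.67 pos [0.6364 0.0355 0.0286] F [-0.2  0.2 -0.8] w 0.0522 q [-0.12  0.82  1.53  0.    0.79  1.53]
row [0.004, 0.019, -0.003, -0.0001, -0.0004, -0.0011] rows>= 1 q6 1.53 turn 0
```

View pics/w33.png

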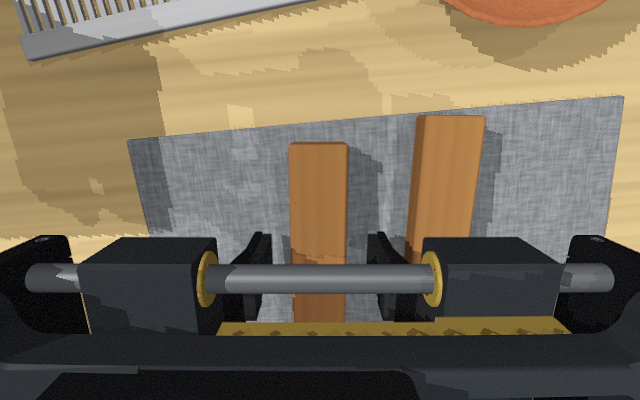

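```bash
python3 -m crank '[[0.002,0.015,-0.002,0,0,0,0.2],[0.002,0.015,-0.002,0,0,0,0.2],[0.002,0.015,-0.002,0,0,0,0.2],[0.002,0.015,-0.002,0,0,0,-1],[0.002,0.015,-0.002,0,0,0,-1],[0.002,0.015,-0.002,0,0,0,-1],[0.002,0.015,-0.002,0,0,0,-1],[0.002,0.015,-0.002,0,0,0,-1]]' 25;python3 -m crank '[[0,-0.03,0,0,0,0,-1],[0,-0.12,0,0,0,0,-1],[0,-0.24,0,0,0,0,-1],[0,-0.24,0,0,0,0,-1],[0,-0.24,0,0,0,0,-1]]'; python3 - <<'E'
from h import *
state(); snap('wrist','w34');tgt([0.4575,0.2661,0.13],-80.6)
E
```

```text
time: 54.72
position: [0.6341, 0.0365, 0.0191]
tool_rot: [-0.03, -0.706, 0.706, 0.03]
ft_force: [0.8, 0.7, -0.0]
grip_width: 0.0295
time: 55.35
position: [0.6337, 0.0367, 0.1398]
tool_rot: [-0.03, -0.706, 0.707, 0.029]
ft_force: [0.5, 0.3, -0.2]
grip_width: 0.0298
t 55.35 pos [0.6337 0.0367 0.1398] F [ 0.5  0.3 -0.2] w 0.0298 q [-0.12  0.66  1.49  0.    0.99  1.54]
row [0.388, 0.018, -0.4279, 0.0001, -0.0788, 0.0006] rows>= 5 q6 1.54 turn 14
```

```bash
python3 -m crank '[[0.388,0.01,-0.428,0,-0.079,0,-1],[0.388,0.01,-0.428,0,-0.079,0,-1],[0.388,0.01,-0.428,0,-0.079,0,-1],[0.388,0.01,-0.428,0,-0.079,0,-1],[0.388,0.01,-0.428,0,-0.079,0,-1],[0.388,0.01,-0.428,0,-0.079,0,-1],[0.388,0.01,-0.428,0,-0.079,0,-1],[0.388,0.01,-0.428,0,-0.079,0,-1],[0.388,0.01,-0.428,0,-0.079,0,-1]]'; python3 - <<'E'
from h import *
state(); tgt([0.4573,0.2661,0.0403],-80.6); snap('wrist','w35')
E
```

```text
time: 56.52
position: [0.4594, 0.2651, 0.1338]
tool_rot: [0.057, -0.705, 0.705, -0.057]
ft_force: [0.2, -0.0, 0.2]
grip_width: 0.0299
t 56.52 pos [0.4594 0.2651 0.1338] F [ 0.2 -0.   0.2] w 0.0299 q [ 0.31  0.55  1.76 -0.    0.83  1.72]
row [0.0039, 0.1871, -0.0027, -0.0, -0.0005, 0.0] rows>= 2 q6 1.72 turn 0
```

View pics/w35.png

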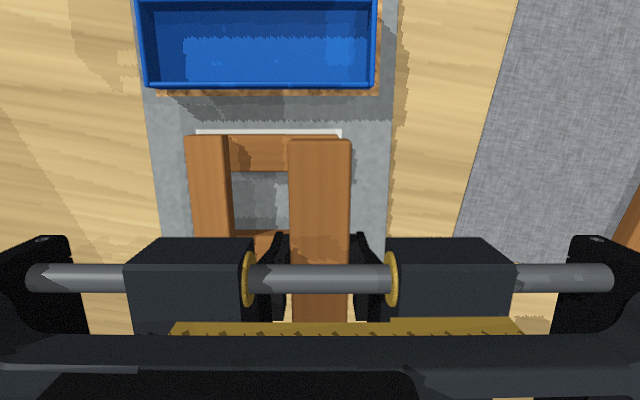

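```bash
python3 -c "
from h import *
edge([[288,139],[351,139]])"
python3 -m crank '[[0.005,0.08,-0.002,0,-0.001,0,-1],[0.005,0.14,-0.002,0,-0.001,0,-1],[0.005,0.165,-0.002,0,-0.001,0,-1],[0.005,0.165,-0.002,0,-0.001,0,-1],[0.005,0.165,-0.002,0,-0.001,0,-1],[0.005,0.165,-0.002,0,-0.001,0,-1],[0.005,0.165,-0.002,0,-0.001,0,-1],[0.005,0.165,-0.002,0,-0.001,0,-1]]'; python3 - <<'E'
from h import *
state(); tgt([0.456,0.2660,0.0403],-80.6)
E
```

```text
edge tool mm [-61.7  -3.  -14.7]
edge tool mm [-61.7  -3.   13.6]
time: 57.58
position: [0.4562, 0.2667, 0.052]
tool_rot: [-0.059, 0.705, -0.705, 0.06]
ft_force: [-0.9, 0.2, -0.6]
grip_width: 0.0296
t 57.58 pos [0.4562 0.2667 0.052 ] F [-0.9  0.2 -0.6] w 0.0296 q [ 0.32  0.69  1.81 -0.    0.63  1.72]
row [0.0006, 0.0233, 0.0013, 0.0, 0.0012, -0.0002] rows>= 1 q6 1.72 turn 0
```

```bash
python3 -m crank '[[0,0.01,0.001,0,0.001,0,-1],[0,0.018,0.001,0,0.001,0,-1],[0,0.022,0.001,0,0.001,0,-1],[0,0.022,0.001,0,0.001,0,-1],[0,0.022,0.001,0,0.001,0,-1],[0,0.022,0.001,0,0.001,0,-1],[0,0.022,0.001,0,0.001,0,-1]]'; python3 - <<'E'
from h import *
state(); tgt([0.456,0.2660,0.0403],-80.6)
E
```

```text
time: 58.45
position: [0.4561, 0.2661, 0.0406]
tool_rot: [0.058, -0.705, 0.705, -0.058]
ft_force: [0.0, -0.3, -1.1]
grip_width: 0.0299
t 58.45 pos [0.4561 0.2661 0.0406] F [ 0.  -0.3 -1.1] w 0.0299 q [ 0.32  0.71  1.82 -0.    0.61  1.72]
row [0.0002, 0.0006, 0.0002, -0.0, 0.0002, -0.0] rows>= 1 q6 1.72 turn 0
```

```bash
python3 -m crank '[[0,0.001,0,0,0,0,-1],[0,0.001,0,0,0,0,0],[0,0.001,0,0,0,0,0.15],[0,0.001,0,0,0,0,0.15]]'; python3 -m crank '[[0,-0.1,0,0,0,0,0.15],[0,-0.22,0,0,0,0,0.2],[0.1,-0.4,0,0,0,0,0.2],[0.1,-0.5,0,0,0,0,0.2],[0.1,-0.5,0,0,0,0,0.2],[0.1,-0.5,0,0,0,0,0.2]]'; python3 - <<'E'
from slats import *
state(); im,o=snap('wrist','w36'); tgt([0.52,0,0.36],-88)
E
```

```text
time: 58.95
position: [0.4561, 0.2661, 0.0401]
tool_rot: [-0.058, 0.705, -0.705, 0.058]
ft_force: [-0.2, 0.7, 0.7]
grip_width: 0.0478
time: 59.7
position: [0.4073, 0.2583, 0.2922]
tool_rot: [-0.056, 0.705, -0.704, 0.06]
ft_force: [-0.1, 0.3, -0.5]
grip_width: 0.0522
t 59.70 pos [0.4073 0.2583 0.2922] F [-0.1  0.3 -0.5] w 0.0522 q [0.33 0.26 1.71 0.   1.16 1.74]
row [-0.1393, -0.1389, 0.546, 0.0001, 0.0413, -0.0005] rows>= 5 q6 1.74 turn 7
```

View pics/w36.png

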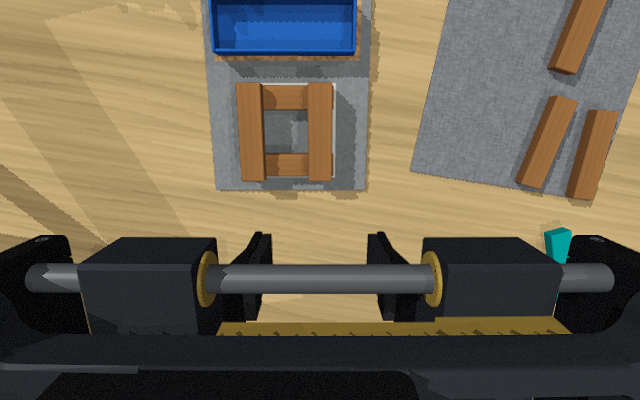

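Layer 2 is square. The right-most remaining slat looks shifted, so I'll re-measure.

```bash
python3 -m crank '[[-0.139,-0.139,0.546,0,0.041,0,0.2],[-0.139,-0.139,0.546,0,0.041,0,0.2],[-0.139,-0.139,0.546,0,0.041,0,0.2],[-0.139,-0.139,0.546,0,0.041,0,0.2],[-0.139,-0.139,0.546,0,0.041,0,0.2],[-0.139,-0.139,0.546,0,0.041,0,0.2],[-0.139,-0.139,0.546,0,0.041,0,0.2],[-0.139,-0.139,0.546,0,0.041,0,0.2],[-0.139,-0.139,0.546,0,0.041,0,0.2]]'; python3 -c "
from slats import *
out,im,o=slats('w37'); r=min(out,key=lambda r:abs(r[0][0]-.643)+abs(r[0][1]+.0286)); state(); tgt([*r[0],.1],-90+r[3]); tgt([*r[0],.026],-90+r[3])"
```

```text
time: 60.88
position: [0.5194, 0.0012, 0.3591]
tool_rot: [-0.014, 0.707, -0.707, 0.013]
ft_force: [-0.0, 0.6, 0.5]
grip_width: 0.0522
[ 0.4889 -0.101 ] L 120 W 30.2 yaw 4.8 px [384. 182.]
[ 0.4939 -0.0327] L 119 W 29.7 yaw -5.0 px [341. 178.]
[ 0.6429 -0.0286] L 118 W 28.9 yaw -5.6 px [344.  76.]
t 60.92 pos [0.5196 0.001  0.3594] F [-1.   1.  -0.4] w 0.0522 q [-0.21  0.25  1.52  0.    1.36  1.32]
row [-0.2445, 0.5186, 0.0685, 0.0, 0.043, 0.0002] rows>= 5 q6 1.32 turn 8
row [-0.2446, 0.6666, 0.0685, 0.0, 0.043, 0.0002] rows>= 6 q6 1.32 turn 8
```

View pics/w37.png

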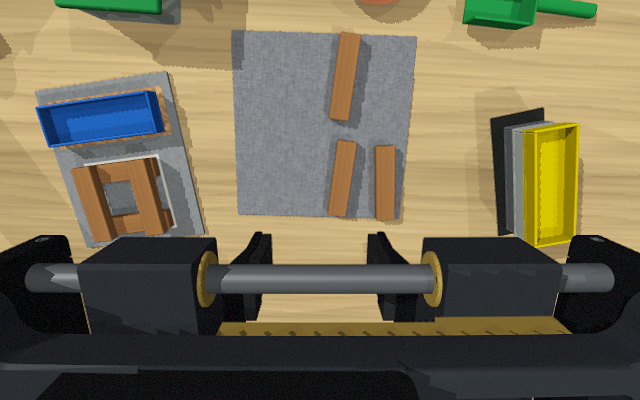

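Nothing has moved; the three remaining slats are in their earlier positions. I'll pick (0.643, −0.029).

```bash
python3 -m crank '[[-0.245,0.519,0.068,0,0.043,0,0.2],[-0.245,0.519,0.068,0,0.043,0,0.2],[-0.245,0.519,0.068,0,0.043,0,0.2],[-0.245,0.519,0.068,0,0.043,0,0.2],[-0.245,0.519,0.068,0,0.043,0,0.2],[-0.245,0.6,0.068,0,0.043,0,0.2],[-0.245,0.666,0.068,0,0.043,0,0.2],[-0.245,0.666,0.068,0,0.043,0,0.2],[-0.245,0.666,0.068,0,0.043,0,0.2],[-0.245,0.666,0.068,0,0.043,0,0.2]]' 25; python3 - <<'E'
from h import *
state(); snap('wrist','w38');tgt([0.6429,-0.0286,0.019],-95.5)
E
```

```text
time: 62.18
position: [0.6451, -0.0297, 0.0287]
tool_rot: [-0.036, -0.706, 0.706, 0.034]
ft_force: [-0.5, -0.3, 0.2]
grip_width: 0.0521
t 62.17 pos [ 0.6451 -0.0297  0.0287] F [-0.5 -0.3  0.2] w 0.0521 q [-0.22  0.82  1.51  0.    0.8   1.45]
row [0.0044, 0.0191, -0.0018, -0.0001, -0.001, -0.0011] rows>= 1 q6 1.45 turn 0
```

View pics/w38.png

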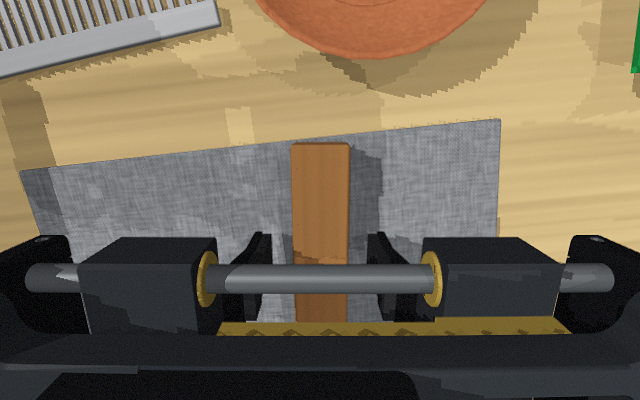

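```bash
python3 -m crank '[[0.001,0.015,-0.001,0,0,0,0.2],[0.001,0.015,-0.001,0,0,0,0.2],[0.001,0.015,-0.001,0,0,0,0.2],[0.001,0.015,-0.001,0,0,0,-1],[0.001,0.015,-0.001,0,0,0,-1],[0.001,0.015,-0.001,0,0,0,-1],[0.001,0.015,-0.001,0,0,0,-1],[0.001,0.015,-0.001,0,0,0,-1]]' 25;python3 -m crank '[[0,-0.03,0,0,0,0,-1],[0,-0.12,0,0,0,0,-1],[0,-0.24,0,0,0,0,-1],[0,-0.24,0,0,0,0,-1],[0,-0.24,0,0,0,0,-1]]'; python3 - <<'E'
from h import *
state(); snap('wrist','w39');tgt([0.4929,0.3155,0.16],9.4)
E
```

```text
time: 63.22
position: [0.6432, -0.0291, 0.0191]
tool_rot: [-0.035, -0.706, 0.706, 0.035]
ft_force: [-1.3, -0.0, -0.2]
grip_width: 0.0296
time: 63.85
position: [0.6429, -0.0289, 0.1398]
tool_rot: [-0.035, -0.706, 0.706, 0.035]
ft_force: [-0.3, 1.2, -0.8]
grip_width: 0.0297
t 63.85 pos [ 0.6429 -0.0289  0.1398] F [-0.3  1.2 -0.8] w 0.0297 q [-0.22  0.67  1.47 -0.    1.01  1.45]
row [0.3654, -0.042, -0.6556, 0.0006, -0.5838, 0.0004] rows>= 10 q6 1.45 turn 105
```

```bash
python3 -m crank '[[0.365,-0.042,-0.656,0,-0.584,0,-1],[0.365,-0.042,-0.656,0,-0.584,0,-1],[0.365,-0.042,-0.656,0,-0.584,0,-1],[0.365,-0.042,-0.656,0,-0.584,0,-1],[0.365,-0.042,-0.656,0,-0.584,0,-1],[0.365,-0.042,-0.656,0,-0.584,0,-1],[0.365,-0.042,-0.656,0,-0.584,0,-1],[0.365,-0.042,-0.656,0,-0.584,0,-1],[0.365,-0.042,-0.656,0,-0.584,0,-1],[0.365,-0.042,-0.656,0,-0.584,0,-1]]'; python3 - <<'E'
from h import *
state(); tgt([0.4930,0.3148,0.0583],9.4); snap('wrist','w40')
E
```

```text
time: 65.15
position: [0.4927, 0.315, 0.158]
tool_rot: [0.542, -0.457, 0.455, -0.539]
ft_force: [0.5, 0.0, -0.5]
grip_width: 0.0297
t 65.15 pos [0.4927 0.315  0.158 ] F [ 0.5  0.  -0.5] w 0.0297 q [ 0.38  0.58  1.61 -0.    0.96  0.21]
row [0.0003, 0.1994, 0.0014, 0.0014, 0.0018, 0.0003] rows>= 2 q6 0.21 turn 0
```

View pics/w40.png

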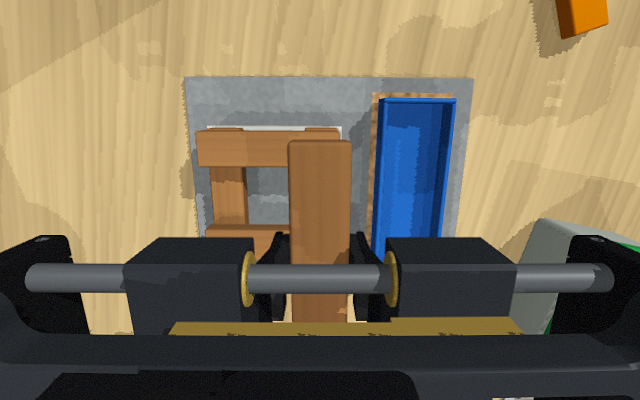

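```bash
python3 -m crank '[[0,0.08,0.001,0,0.001,0,-1],[0,0.15,0.001,0,0.001,0,-1],[0,0.177,0.001,0,0.001,0,-1],[0,0.177,0.001,0,0.001,0,-1],[0,0.177,0.001,0,0.001,0,-1],[0,0.177,0.001,0,0.001,0,-1],[0,0.177,0.001,0,0.001,0,-1],[0,0.177,0.001,0,0.001,0,-1]]'; python3 - <<'E'
from h import *
state(); tgt([0.4930,0.3145,0.0583],9.4)
E
```

```text
time: 66.2
position: [0.4948, 0.3156, 0.0721]
tool_rot: [-0.538, 0.458, -0.458, 0.539]
ft_force: [0.6, 0.8, 0.3]
grip_width: 0.03
t 66.20 pos [0.4948 0.3156 0.0721] F [0.6 0.8 0.3] w 0.0300 q [0.38 0.71 1.65 0.   0.78 0.22]
row [0.0016, 0.0276, -0.004, -0.0003, -0.0009, -0.0001] rows>= 1 q6 0.22 turn 0
```

```bash
python3 -m crank '[[0.001,0.01,-0.003,0,-0.001,0,-1],[0.001,0.02,-0.003,0,-0.001,0,-1],[0.001,0.025,-0.003,0,-0.001,0,-1],[0.001,0.025,-0.003,0,-0.001,0,-1],[0.001,0.025,-0.003,0,-0.001,0,-1],[0.001,0.025,-0.003,0,-0.001,0,-1],[0.001,0.025,-0.003,0,-0.001,0,-1]]'; python3 - <<'E'
from h import *
state(); tgt([0.4930,0.3145,0.0583],9.4)
E
```

```text
time: 67.08
position: [0.4933, 0.3148, 0.0592]
tool_rot: [-0.539, 0.457, -0.457, 0.539]
ft_force: [-0.6, -0.4, -0.5]
grip_width: 0.0296
t 67.08 pos [0.4933 0.3148 0.0592] F [-0.6 -0.4 -0.5] w 0.0296 q [ 0.38  0.72  1.66 -0.    0.75  0.21]
row [0.0005, 0.0017, -0.0007, -0.0001, 0.0002, -0.0] rows>= 1 q6 0.21 turn 0
```

```bash
python3 -m crank '[[0,0.002,0,0,0,0,-1],[0,0.002,0,0,0,0,-1],[0,0.002,0,0,0,0,0],[0,0.002,0,0,0,0,0.15],[0,0.002,0,0,0,0,0.15]]'; python3 -m crank '[[0,-0.1,0,0,0,0,0.15],[0,-0.22,0,0,0,0,0.2],[0.1,-0.4,0,0,0,0,0.2],[0.1,-0.5,0,0,0,0,0.2],[0.1,-0.5,0,0,0,0,0.2],[0.1,-0.5,0,0,0,0,0.2]]'; python3 - <<'E'
from slats import *
state(); im,o=snap('wrist','w41'); tgt([0.52,0,0.36],-88)
E
```

```text
time: 67.7
position: [0.4932, 0.3148, 0.0581]
tool_rot: [-0.539, 0.457, -0.457, 0.539]
ft_force: [-0.4, 0.3, 0.4]
grip_width: 0.0473
time: 68.45
position: [0.5026, 0.2654, 0.3105]
tool_rot: [-0.538, 0.456, -0.459, 0.541]
ft_force: [-0.1, -0.1, -1.0]
grip_width: 0.0521
t 68.45 pos [0.5026 0.2654 0.3105] F [-0.1 -0.1 -1. ] w 0.0521 q [0.29 0.37 1.49 0.   1.28 0.13]
row [0.5297, -0.1036, -0.0497, -0.0002, 0.5412, -0.0003] rows>= 10 q6 0.13 turn 97
```

View pics/w41.png

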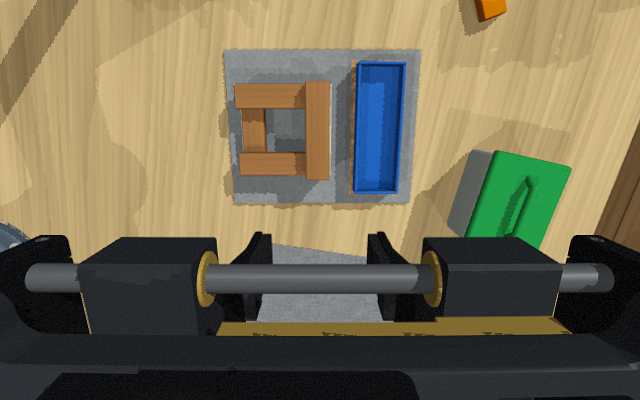

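Slat 5 sits well in layer 3. Next is slat 6.

```bash
python3 -m crank '[[0.53,-0.104,-0.05,0,0.541,0,0.2],[0.53,-0.104,-0.05,0,0.541,0,0.2],[0.53,-0.104,-0.05,0,0.541,0,0.2],[0.53,-0.104,-0.05,0,0.541,0,0.2],[0.53,-0.104,-0.05,0,0.541,0,0.2],[0.53,-0.104,-0.05,0,0.541,0,0.2],[0.53,-0.104,-0.05,0,0.541,0,0.2],[0.53,-0.104,-0.05,0,0.541,0,0.2],[0.53,-0.104,-0.05,0,0.541,0,0.2],[0.53,-0.104,-0.05,0,0.541,0,0.2]]'; python3 -c "
from slats import *
out,im,o=slats('w42'); r=min(out,key=lambda r:abs(r[0][0]-.4939)+abs(r[0][1]+.0327)); state(); tgt([*r[0],.1],-90+r[3]); tgt([*r[0],.026],-90+r[3])"
```

```text
time: 69.75
position: [0.5193, 0.0005, 0.3576]
tool_rot: [-0.015, 0.707, -0.707, 0.012]
ft_force: [-0.7, 0.2, 0.1]
grip_width: 0.0521
[ 0.4888 -0.101 ] L 119 W 30.0 yaw 4.9 px [384. 182.]
[ 0.4939 -0.0328] L 119 W 29.6 yaw -5.1 px [341. 177.]
t 69.80 pos [5.194e-01 4.000e-04 3.580e-01] F [-0.8  0.4 -0.6] w 0.0522 q [-0.21  0.26  1.52  0.    1.36  1.32]
row [0.0514, 0.5161, 0.0649, 0.0003, 0.0404, 0.0013] rows>= 5 q6 1.32 turn 7
row [0.0508, 0.6641, 0.0651, 0.0003, 0.0404, 0.0013] rows>= 6 q6 1.32 turn 7
```

```bash
python3 -m crank '[[0.051,0.516,0.065,0,0.04,0,0.2],[0.051,0.516,0.065,0,0.04,0,0.2],[0.051,0.516,0.065,0,0.04,0,0.2],[0.051,0.516,0.065,0,0.04,0,0.2],[0.051,0.516,0.065,0,0.04,0,0.2],[0.051,0.6,0.065,0,0.04,0,0.2],[0.051,0.665,0.065,0,0.04,0,0.2],[0.051,0.665,0.065,0,0.04,0,0.2],[0.051,0.665,0.065,0,0.04,0,0.2],[0.051,0.665,0.065,0,0.04,0,0.2]]' 25; python3 - <<'E'
from h import *
state(); snap('wrist','w43');tgt([0.4939,-0.0328,0.019],-95)
E
```

```text
time: 71.05
position: [0.4973, -0.0337, 0.0294]
tool_rot: [-0.033, -0.706, 0.707, 0.03]
ft_force: [0.1, 0.3, 0.7]
grip_width: 0.0523
t 71.05 pos [ 0.4973 -0.0337  0.0294] F [0.1 0.3 0.7] w 0.0523 q [-0.29  0.72  1.9   0.    0.52  1.37]
row [0.0065, 0.0204, -0.0012, -0.0002, -0.0007, -0.0011] rows>= 1 q6 1.37 turn 0
```

View pics/w43.png

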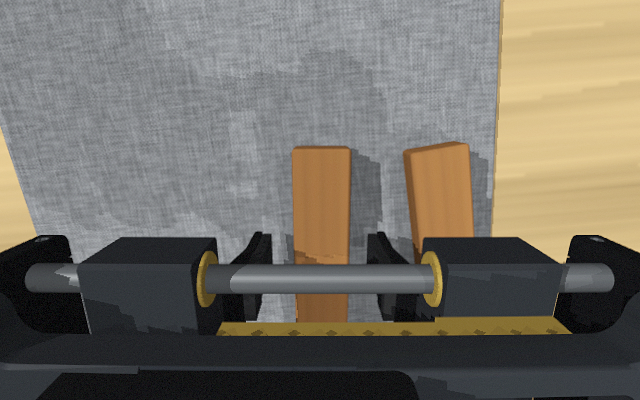

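```bash
python3 -m crank '[[0.003,0.016,-0.001,0,0,0,0.2],[0.003,0.016,-0.001,0,0,0,0.2],[0.003,0.016,-0.001,0,0,0,0.2],[0.003,0.016,-0.001,0,0,0,-1],[0.003,0.016,-0.001,0,0,0,-1],[0.003,0.016,-0.001,0,0,0,-1],[0.003,0.016,-0.001,0,0,0,-1],[0.003,0.016,-0.001,0,0,0,-1]]' 25;python3 -m crank '[[0,-0.03,0,0,0,0,-1],[0,-0.12,0,0,0,0,-1],[0,-0.24,0,0,0,0,-1],[0,-0.24,0,0,0,0,-1],[0,-0.24,0,0,0,0,-1]]'; python3 - <<'E'
from h import *
state(); snap('wrist','w44');tgt([0.4081,0.3010,0.16],9.4)
E
```

```text
time: 72.1
position: [0.4944, -0.0329, 0.0196]
tool_rot: [-0.032, -0.706, 0.706, 0.032]
ft_force: [-0.2, -0.9, 0.5]
grip_width: 0.0299
time: 72.72
position: [0.494, -0.0327, 0.1401]
tool_rot: [-0.032, -0.706, 0.706, 0.032]
ft_force: [-0.0, 0.4, -0.0]
grip_width: 0.0296
t 72.72 pos [ 0.494  -0.0327  0.1401] F [-0.   0.4 -0. ] w 0.0296 q [-0.29  0.51  1.85  0.    0.79  1.37]
row [0.2299, -0.041, -0.6491, 0.0006, -0.5809, 0.0003] rows>= 10 q6 1.37 turn 105
```

Offset 0.0166, so the layer-3 placing TCP height is 0.0586.

```bash
python3 -m crank '[[0.23,-0.041,-0.649,0,-0.581,0,-1],[0.23,-0.041,-0.649,0,-0.581,0,-1],[0.23,-0.041,-0.649,0,-0.581,0,-1],[0.23,-0.041,-0.649,0,-0.581,0,-1],[0.23,-0.041,-0.649,0,-0.581,0,-1],[0.23,-0.041,-0.649,0,-0.581,0,-1],[0.23,-0.041,-0.649,0,-0.581,0,-1],[0.23,-0.041,-0.649,0,-0.581,0,-1],[0.23,-0.041,-0.649,0,-0.581,0,-1],[0.23,-0.041,-0.649,0,-0.581,0,-1]]'; python3 - <<'E'
from h import *
state(); tgt([0.4083,0.3007,0.0588],9.4); snap('wrist','w45')
E
```

```text
time: 74.03
position: [0.4076, 0.3001, 0.1581]
tool_rot: [0.542, -0.457, 0.455, -0.539]
ft_force: [-0.2, 0.4, -0.2]
grip_width: 0.03
t 74.03 pos [0.4076 0.3001 0.1581] F [-0.2  0.4 -0.2] w 0.0300 q [ 0.41  0.49  1.8  -0.    0.86  0.24]
row [-0.0011, 0.1985, 0.0024, 0.0015, 0.0017, 0.0004] rows>= 2 q6 0.24 turn 0
```

View pics/w45.png

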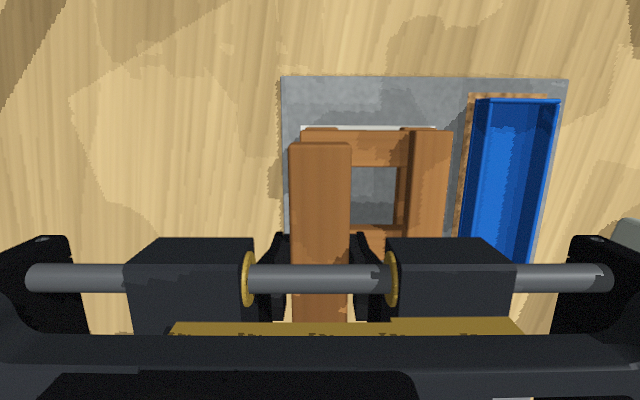

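```bash
python3 -m crank '[[-0.001,0.08,0.002,0,0.001,0,-1],[-0.001,0.15,0.002,0,0.001,0,-1],[-0.001,0.177,0.002,0,0.001,0,-1],[-0.001,0.177,0.002,0,0.001,0,-1],[-0.001,0.177,0.002,0,0.001,0,-1],[-0.001,0.177,0.002,0,0.001,0,-1],[-0.001,0.177,0.002,0,0.001,0,-1],[-0.001,0.177,0.002,0,0.001,0,-1]]'; python3 - <<'E'
from h import *
state(); tgt([0.4083,0.3007,0.0588],9.4)
E
```

```text
time: 75.08
position: [0.4101, 0.3015, 0.0721]
tool_rot: [-0.538, 0.458, -0.458, 0.539]
ft_force: [-0.6, 0.9, -0.0]
grip_width: 0.0297
t 75.08 pos [0.4101 0.3015 0.0721] F [-0.6  0.9 -0. ] w 0.0297 q [ 0.41  0.64  1.85 -0.    0.64  0.25]
row [0.0009, 0.0265, -0.0039, -0.0003, -0.0008, -0.0001] rows>= 1 q6 0.25 turn 0
```

```bash
python3 -m crank '[[0,0.01,-0.003,0,-0.001,0,-1],[0,0.02,-0.003,0,-0.001,0,-1],[0,0.024,-0.003,0,-0.001,0,-1],[0,0.024,-0.003,0,-0.001,0,-1],[0,0.024,-0.003,0,-0.001,0,-1],[0,0.024,-0.003,0,-0.001,0,-1],[0,0.024,-0.003,0,-0.001,0,-1]]'; python3 - <<'E'
from h import *
state(); tgt([0.4083,0.3007,0.0588],9.4)
E
```

```text
time: 75.95
position: [0.4085, 0.3011, 0.0596]
tool_rot: [-0.539, 0.457, -0.457, 0.539]
ft_force: [-0.0, 0.5, -0.0]
grip_width: 0.0297
t 75.95 pos [0.4085 0.3011 0.0596] F [-0.   0.5 -0. ] w 0.0297 q [ 0.41  0.66  1.86 -0.    0.61  0.25]
row [0.0008, 0.0017, -0.0005, -0.0001, 0.0002, -0.0] rows>= 1 q6 0.25 turn 0
```

```bash
python3 -m crank '[[0,0.002,0,0,0,0,-1],[0,0.002,0,0,0,0,-1],[0,0.002,0,0,0,0,0],[0,0.002,0,0,0,0,0.15],[0,0.002,0,0,0,0,0.15]]'; python3 -m crank '[[0,-0.1,0,0,0,0,0.15],[0,-0.22,0,0,0,0,0.2],[0.1,-0.4,0.1,0,0,0,0.2],[0.1,-0.5,0.1,0,0,0,0.2],[0.1,-0.5,0.1,0,0,0,0.2],[0.1,-0.5,0.1,0,0,0,0.2]]'; python3 - <<'E'
from slats import *
state(); im,o=snap('wrist','w46'); tgt([0.52,0,0.36],-88)
E
```

```text
time: 76.58
position: [0.4084, 0.3011, 0.0586]
tool_rot: [0.539, -0.457, 0.457, -0.539]
ft_force: [0.2, -0.5, 0.4]
grip_width: 0.0473
time: 77.32
position: [0.4681, 0.26, 0.3115]
tool_rot: [-0.537, 0.456, -0.459, 0.541]
ft_force: [-0.4, 0.3, -1.2]
grip_width: 0.052
t 77.33 pos [0.4681 0.26   0.3115] F [-0.4  0.3 -1.2] w 0.0520 q [ 0.3   0.32  1.57 -0.    1.25  0.13]
row [0.5301, -0.1015, 0.0216, -0.0003, 0.541, -0.0006] rows>= 10 q6 0.13 turn 97
```

View pics/w46.png

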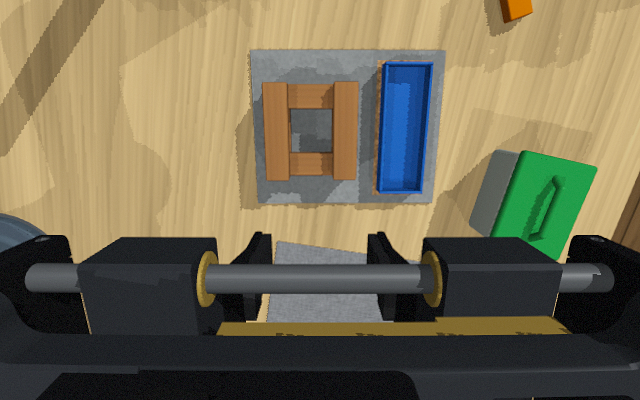

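Layer 3 is done and square. Now the last slat.

```bash
python3 -m crank '[[0.53,-0.102,0.022,0,0.541,0,0.2],[0.53,-0.102,0.022,0,0.541,0,0.2],[0.53,-0.102,0.022,0,0.541,0,0.2],[0.53,-0.102,0.022,0,0.541,0,0.2],[0.53,-0.102,0.022,0,0.541,0,0.2],[0.53,-0.102,0.022,0,0.541,0,0.2],[0.53,-0.102,0.022,0,0.541,0,0.2],[0.53,-0.102,0.022,0,0.541,0,0.2],[0.53,-0.102,0.022,0,0.541,0,0.2],[0.53,-0.102,0.022,0,0.541,0,0.2]]'; python3 -c "
from slats import *
out,im,o=slats('w47'); r=min(out,key=lambda r:abs(r[0][0]-.4888)+abs(r[0][1]+.101)); state(); tgt([*r[0],.1],-90+r[3]); tgt([*r[0],.026],-90+r[3])"
```

```text
time: 78.62
position: [0.5189, 0.001, 0.3574]
tool_rot: [-0.015, 0.707, -0.707, 0.012]
ft_force: [0.3, -0.8, 0.5]
grip_width: 0.0523
[ 0.4887 -0.0998] L 120 W 30.4 yaw 5.8 px [385. 181.]
t 78.67 pos [0.5191 0.0009 0.3578] F [-0.1  0.5  0. ] w 0.0519 q [-0.21  0.26  1.53  0.    1.36  1.32]
row [0.0667, 0.5156, 0.1996, 0.0004, -0.0197, 0.0012] rows>= 5 q6 1.32 turn 4
row [0.0661, 0.6636, 0.1997, 0.0004, -0.0197, 0.0012] rows>= 6 q6 1.32 turn 4
```

View pics/w47.png

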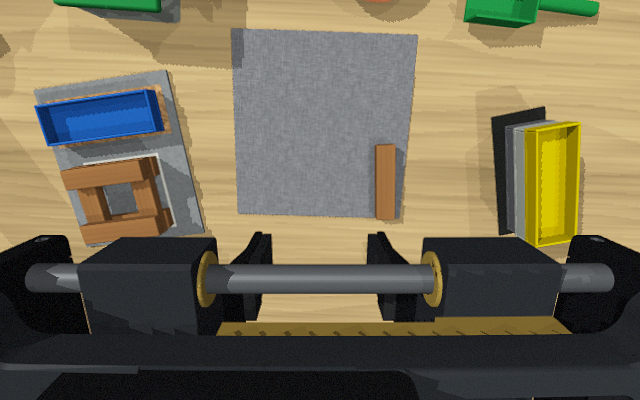

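```bash
python3 -m crank '[[0.067,0.516,0.2,0,-0.016,0,0.2],[0.067,0.516,0.2,0,-0.016,0,0.2],[0.067,0.516,0.2,0,-0.016,0,0.2],[0.067,0.516,0.2,0,-0.016,0,0.2],[0.067,0.516,0.2,0,-0.016,0,0.2],[0.067,0.6,0.2,0,-0.016,0,0.2],[0.067,0.665,0.2,0,-0.016,0,0.2],[0.067,0.665,0.2,0,-0.016,0,0.2],[0.067,0.665,0.2,0,-0.016,0,0.2],[0.067,0.665,0.2,0,-0.016,0,0.2]]' 25; python3 - <<'E'
from h import *
state(); snap('wrist','w48');tgt([0.4888,-0.1005,0.019],-84.8)
E
```

```text
time: 79.92
position: [0.4912, -0.101, 0.0284]
tool_rot: [0.03, -0.706, 0.707, -0.032]
ft_force: [0.8, 0.4, 0.5]
grip_width: 0.0525
t 79.92 pos [ 0.4912 -0.101   0.0284] F [0.8 0.4 0.5] w 0.0525 q [-0.43  0.72  1.89 -0.    0.53  1.06]
row [0.0047, 0.0188, -0.0015, -0.0004, -0.0013, -0.0008] rows>= 1 q6 1.06 turn 0
```

View pics/w48.png

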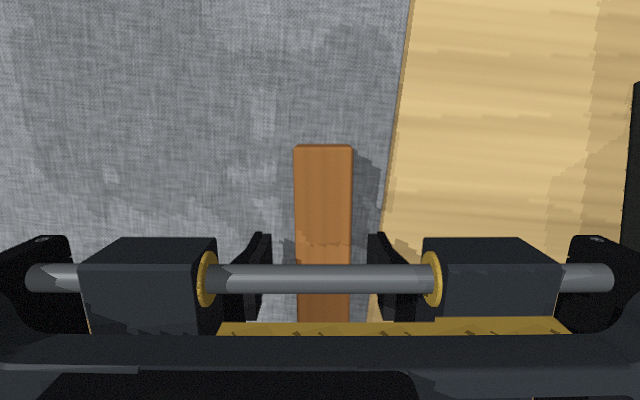

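```bash
python3 -m crank '[[0.001,0.014,-0.001,0,-0.001,0,0.2],[0.001,0.014,-0.001,0,-0.001,0,0.2],[0.001,0.014,-0.001,0,-0.001,0,0.2],[0.001,0.014,-0.001,0,-0.001,0,-1],[0.001,0.014,-0.001,0,-0.001,0,-1],[0.001,0.014,-0.001,0,-0.001,0,-1],[0.001,0.014,-0.001,0,-0.001,0,-1],[0.001,0.014,-0.001,0,-0.001,0,-1]]' 25;python3 -m crank '[[0,-0.03,0,0,0,0,-1],[0,-0.12,0,0,0,0,-1],[0,-0.28,0,0,0,0,-1],[0,-0.28,0,0,0,0,-1],[0,-0.28,0,0,0,0,-1]]'; python3 - <<'E'
from h import *
state(); snap('wrist','w49');tgt([0.4575,0.2661,0.17],-80.6)
E
```

```text
time: 80.97
position: [0.4898, -0.1004, 0.0201]
tool_rot: [0.031, -0.706, 0.706, -0.032]
ft_force: [0.6, -0.0, -0.6]
grip_width: 0.0301
time: 81.6
position: [0.4907, -0.1006, 0.1624]
tool_rot: [0.03, -0.706, 0.707, -0.033]
ft_force: [0.3, -0.2, -0.8]
grip_width: 0.0298
t 81.60 pos [ 0.4907 -0.1006  0.1624] F [ 0.3 -0.2 -0.8] w 0.0298 q [-0.43  0.47  1.82  0.    0.85  1.06]
row [-0.0011, -0.0186, -0.7355, -0.0003, -0.0238, -0.0005] rows>= 6 q6 1.06 turn 4
```

```bash
python3 -m crank '[[-0.001,-0.019,-0.736,0,-0.024,0,-1],[-0.001,-0.019,-0.736,0,-0.024,0,-1],[-0.001,-0.019,-0.736,0,-0.024,0,-1],[-0.001,-0.019,-0.736,0,-0.024,0,-1],[-0.001,-0.019,-0.736,0,-0.024,0,-1],[-0.001,-0.019,-0.736,0,-0.024,0,-1],[-0.001,-0.019,-0.736,0,-0.024,0,-1],[-0.001,-0.019,-0.736,0,-0.024,0,-1],[-0.001,-0.019,-0.736,0,-0.024,0,-1],[-0.001,-0.019,-0.736,0,-0.024,0,-1]]'; python3 - <<'E'
from h import *
state(); tgt([0.4567,0.2661,0.0773],-80.6); snap('wrist','w50')
E
```

```text
time: 82.9
position: [0.4577, 0.2649, 0.1693]
tool_rot: [0.058, -0.705, 0.705, -0.057]
ft_force: [0.5, -0.1, -1.1]
grip_width: 0.0296
t 82.90 pos [0.4577 0.2649 0.1693] F [ 0.5 -0.1 -1.1] w 0.0296 q [ 0.31  0.49  1.74 -0.    0.91  1.72]
row [0.0013, 0.184, -0.0028, -0.0001, -0.0006, 0.0003] rows>= 2 q6 1.72 turn 0
```

View pics/w50.png

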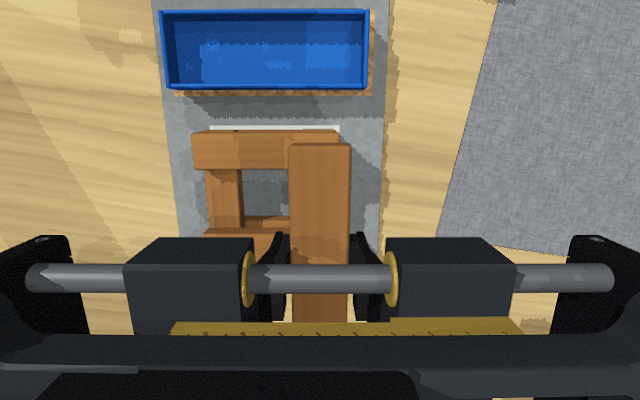

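```bash
python3 -m crank '[[0.001,0.08,-0.002,0,-0.001,0,-1],[0.001,0.14,-0.002,0,-0.001,0,-1],[0.001,0.163,-0.002,0,-0.001,0,-1],[0.001,0.163,-0.002,0,-0.001,0,-1],[0.001,0.163,-0.002,0,-0.001,0,-1],[0.001,0.163,-0.002,0,-0.001,0,-1],[0.001,0.163,-0.002,0,-0.001,0,-1],[0.001,0.163,-0.002,0,-0.001,0,-1]]'; python3 - <<'E'
from h import *
state(); tgt([0.4573,0.2662,0.0773],-80.6)
E
```

```text
time: 83.95
position: [0.457, 0.2673, 0.0885]
tool_rot: [-0.059, 0.705, -0.705, 0.06]
ft_force: [-0.2, 0.8, -1.2]
grip_width: 0.0297
t 83.95 pos [0.457  0.2673 0.0885] F [-0.2  0.8 -1.2] w 0.0297 q [0.32 0.63 1.8  0.   0.72 1.72]
row [-0.0003, 0.0223, 0.0022, 0.0, 0.0012, -0.0002] rows>= 1 q6 1.72 turn 0
```

```bash
python3 -m crank '[[-0.001,0.01,0.002,0,0.001,0,-1],[-0.001,0.017,0.002,0,0.001,0,-1],[-0.001,0.02,0.002,0,0.001,0,-1],[-0.001,0.02,0.002,0,0.001,0,-1],[-0.001,0.02,0.002,0,0.001,0,-1],[-0.001,0.02,0.002,0,0.001,0,-1],[-0.001,0.02,0.002,0,0.001,0,-1]]'; python3 - <<'E'
from h import *
state(); tgt([0.4573,0.2662,0.0773],-80.6)
E
```

```text
time: 84.82
position: [0.4575, 0.2663, 0.0781]
tool_rot: [-0.058, 0.705, -0.705, 0.058]
ft_force: [1.1, 0.1, -0.1]
grip_width: 0.0299
t 84.83 pos [0.4575 0.2663 0.0781] F [ 1.1  0.1 -0.1] w 0.0299 q [0.32 0.65 1.8  0.   0.69 1.72]
row [0.0005, 0.0017, 0.0001, 0.0, 0.0002, -0.0001] rows>= 1 q6 1.72 turn 0
```

```bash
python3 -m crank '[[0,0.002,0,0,0,0,-1],[0,0.002,0,0,0,0,-1],[0,0.002,0,0,0,0,0],[0,0.002,0,0,0,0,0.15],[0,0.002,0,0,0,0,0.15]]'; python3 -m crank '[[0,-0.1,0,0,0,0,0.15],[0,-0.22,0,0,0,0,0.2],[0.1,-0.4,0,0,0,0,0.2],[0.1,-0.5,0,0,0,0,0.2],[0.1,-0.5,0,0,0,0,0.2],[0.1,-0.5,0,0,0,0,0.2]]'; python3 - <<'E'
from slats import *
state(); im,o=snap('wrist','w51'); cv2.imwrite('pics/w51c.png',cv2.resize(im[0:230,180:420],None,fx=2.5,fy=2.5)); tgt([0.45,0.0,0.40],-80)
E
```

```text
time: 85.45
position: [0.4574, 0.2663, 0.0771]
tool_rot: [0.058, -0.705, 0.705, -0.058]
ft_force: [-0.2, -0.2, 0.0]
grip_width: 0.0479
time: 86.2
position: [0.4087, 0.2584, 0.3293]
tool_rot: [-0.056, 0.705, -0.704, 0.06]
ft_force: [-0.9, -0.4, -0.5]
grip_width: 0.0523
t 86.20 pos [0.4087 0.2584 0.3293] F [-0.9 -0.4 -0.5] w 0.0523 q [ 0.33  0.22  1.65 -0.    1.26  1.74]
row [0.0016, -0.1453, 0.5229, 0.0001, -0.0031, -0.0005] rows>= 5 q6 1.74 turn 1
```

View pics/w51c.png

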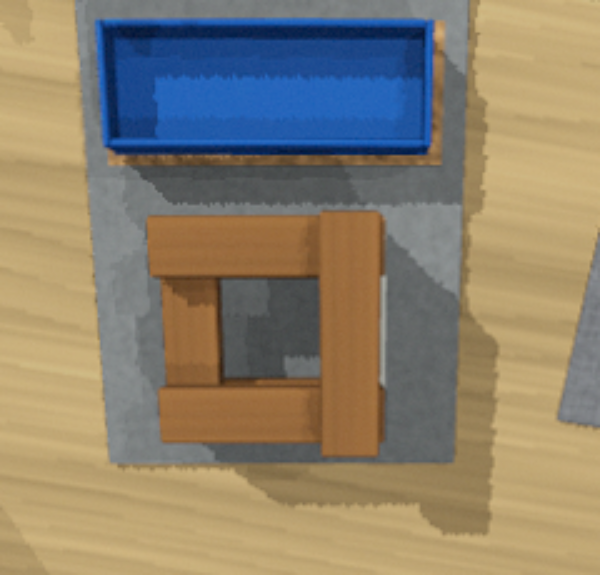

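All seven are stacked. I'll back off and make final checks with the fixed cameras.

```bash
python3 -m crank '[[0,-0.145,0.523,0,0,0,1],[0,-0.145,0.523,0,0,0,1],[0,-0.145,0.523,0,0,0,1],[0,-0.145,0.523,0,0,0,1],[0,-0.145,0.523,0,0,0,1],[0,-0.145,0.523,0,0,0,1],[0,-0.145,0.523,0,0,0,1],[0,-0.145,0.523,0,0,0,1]]'; python3 - <<'E'
from slats import *
state(); im,o=snap('scene','c52',(140,110,460,310),2.5); im,o=snap('side','s52',(230,90,450,390),2); 
im,o=snap('wrist','w52')
h=cv2.cvtColor(im,cv2.COLOR_BGR2HSV); m=cv2.inRange(h,(10,125,60),(17,255,230)); m[240:]=0; print(sum(m[:, 215:430].ravel()>0))
E
```

```text
time: 87.25
position: [0.4504, 0.0014, 0.3986]
tool_rot: [-0.059, 0.705, -0.704, 0.058]
ft_force: [0.2, 0.7, -0.9]
grip_width: 0.087
t 87.25 pos [0.4504 0.0014 0.3986] F [ 0.2  0.7 -0.9] w 0.0870 q [-0.25  0.11  1.6   0.    1.43  1.16]
1
```

View pics/c52.png

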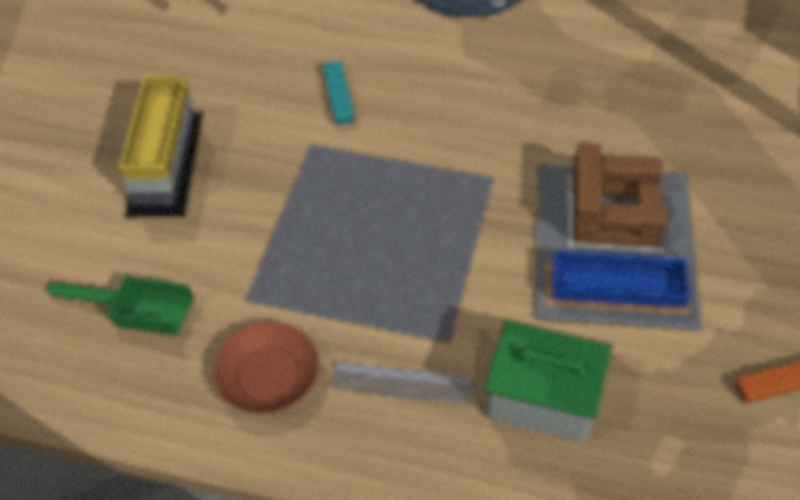

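View pics/s52.png

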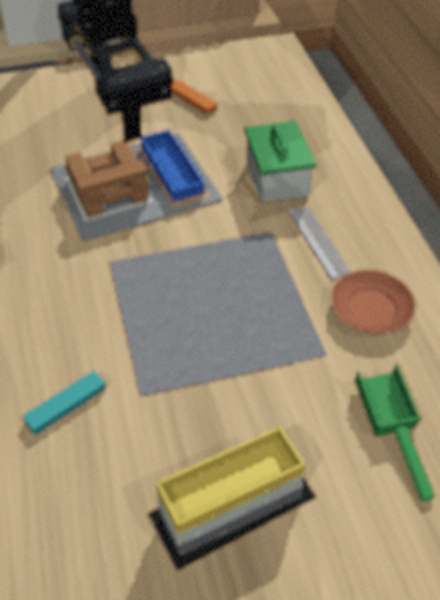

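The mat is empty, the tower and blue trough are on the board, and the stack is nested. The saucer, scoop, comb, caddy and both decoys are where they started. Handing in.

```bash
python3 -c "
from rig import robot
print(robot.hand_in())"
```

```text
the job is handed in; nothing more can be done
None
```

I finished the job in the order asked and handed it in at about 87 s of the 210 s; the hand-in gives no verdict.

- **Troughs:** I lifted white and yellow off together, set them aside and put blue on the cork strip. Then I put white and yellow back on grey in the same order.
- **Slats:** Seven were present. They are piled crosswise in the white square as 2 + 2 + 2 + 1, with the bottom pair parallel to the blue trough.

What my last checks showed:
- **Blue trough:** about 2 mm off the strip's centre and aligned to about 0.1°, still within the strip.
- **Nested stack:** yellow at 12.5° against grey at 12.46°, about 2 mm sideways, which is inside the 4 mm of play.
- **Slat tower:** the bottom pair measured within about 2 mm and parallel to 0.1°. I checked the upper layers only by gripper position and by eye, and they looked square and upright.
- **Rest of the bench:** the slat mat is empty. The saucer, scoop, comb, caddy and the turquoise and orange look-alikes look unmoved.

I saw no knocked slat and no grip slip. While setting white and yellow down, one repeated command took the fingertips to within about 1 mm of the bench, at a low force of about 5 N. No check failed.

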